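# Raise the dust-screen sash to its working mark

## Robot

A 7-joint arm with a two-finger parallel gripper is mounted at the origin on the work surface. World frame = base frame: x ahead of the robot, y to its left, z up, the work surface at z = 0. Lengths are in m, angles in rad, forces in N, time in s.
With the tool pointing down it reaches from about 0.4 to 0.85 m from the base axis. Payload 6.9 kg.
Tool frame: the origin (TCP) lies at the very end of the fingers, on their centre line; the grasp point (between the pads) lies 19 mm behind it; z points along the fingers, y is the direction in which the jaws open and shut (so a half turn about z gives the same grasp; the last joint's range is limited). The gripper opens to 85 mm and grips with 20 to 120 N. Pads are 22 mm wide; open, the fingers measure 114 mm over their backs; the gripper's body (76 mm by 85 mm) begins 54 mm behind the grasp point. The pads swing forward as they close: fully open they stand 13 mm farther back than shut.
Start: joints at [1.425, 0.507, -0.238, 1.5, 0.126, 1.149, -0.155], TCP at [0.155, -0.605, 0.201] pointing down, gripper open.
Joint ranges: [-3.08, 3.08], [-0.24, 2.05], [-1.43, 1.35], [0, 2.5], [-1.52, 4.66], [0.17, 1.96], [-2.89, 2.89]. Speed limits (rad/s): [2.39, 2.39, 3.14, 3.14, 3.14, 3.14, 3.14].

## Interface

Orientations are given as a unit quaternion [x, y, z, w].
In Python, from plant import get_state, viewer, manip gives the robot as it stands.
- The arm moves only by the tool play_rows, never from a script. Its argument "targets" is a list of rows, each a list of 3 entries, a list of its own where there are three numbers: the turn, a rotation vector about the tool's x, y, z in rad, then the shift along the tool's x, y, z in cm, then the opening, from 0 (shut) to 1 (fully open). In form: [[[rx, ry, rz], [tx, ty, tz], gripper], ...]. A call has 1 to 5 rows; each row is the pose to reach, as a shift and turn from the pose measured when the call began, along the tool's axes at that moment; what a row does not reach only later rows make up. A row lasts 1/12 s, in which the tool goes at most 41.7 mm and 7.16 degrees, less where a joint would pass 70% of its speed; a pose out of reach is approached as far as the arm can. A call with a gripper value outside its range is refused whole. The fingers move at their own pace and stop on an object; "force" is the grip in N (left out, the last holds). Time passes only in rows, so rows that repeat a pose let the fingers close. It gives the time, the measured TCP pose, the force and the opening at its end, in the units of the state.
- get_state(): the state, without advancing time (a new reading comes with each control period).
- viewer.snapshot(name): name is "scene" or "top"; returns a dict with "img" (384x512x3 uint8, red, green, blue), "intrinsics" (3x3 intrinsics, pixels), "distortion" ([k1, k2, p1, p2, k3] as OpenCV has them; the pictures are not rectified), "pose" (4x4, takes a point from camera to world coordinates). Camera axes: x right, y up, looking along -z (the intrinsics and any distortion apply to the point x, -y, -z); pixel columns grow to the right and rows downward; lengths in m; the calibration is good to about 2 mm. A picture is of the moment at which its call begins. There is no depth.
- manip.finish_job(): hands the job in, once; it reports no verdict.
The state is a dict: "t": time; "joints": joint angles; "qvel": joint speeds; "tau": joint torques, N m; "tool_pos": TCP position; "tcp_rot": TCP orientation; "force": force on the tool from outside, world axes, zero at the start; "wrist_torque": the same for the moment, N m; "width": finger opening in m.
Only numpy, scipy, OpenCV 4.12 (cv2) and the standard library are available. Lean on these libraries where they do the work, as an engineer would, in place of code of your own. Each camera call takes 0.05 s, during which the arm holds its last target.

## Task

The counterweighted window of the dust screen in front of the vise is down. With closed fingertips beneath its lip, ease the window up until the lip is level with the flat finger of the height mark clamped to the left post, then take the hand away and leave it standing there. Only push from below: do not grip the lip or touch the window or the top of the lip, and leave the jar, slate, brass block and nail bar where they lie.

Things in the scene. Friction and masses are not known exactly. Their poses are not given: they have to be found in the camera images.
- sash (a joint): height of the sash above its bottom stop, m, 0 to 0.25; the sash (lip and window, about 0.9 kg, balanced by counterweights on rods outside the posts) slides straight up and stays by friction wherever it is left. It takes some 2 to 7 N to push up. The middle of the lip's thickness is 90 mm above the bench at 0.
- lip_front (a point): middle of the lip's front edge, at half thickness; rises with the sash. x points horizontally from the user through the screen, y to the left along the lip, z up. The lip (part sash_c1) is a level aluminium shelf 240 mm long (y), 10 mm thick, its front edge 54 mm in front of the window's middle plane, 45 mm in front of the frame's face. Push anywhere along it; the space beneath is open.
- mark_finger (a point): middle of the front edge of the mark's flat finger, at half its thickness: a dark steel blade 4 mm thick on a clamp 30 mm tall round the left (+y) post of the screen; 135 mm to the left of the lip's middle and in line with the lip's front edge. Fixed firmly in an episode, its height varies (165 to 295 mm above the bench).
- screen: fixed dust screen on the bench: two aluminium posts 36 x 30 mm, 580 mm tall, at 170 mm left and right of the middle, crossbar on top, iron counterweights (32 mm thick) outside the posts at 207 mm, clear side cheeks behind; origin on the bench in the window's middle plane, x to the far side, y left
- jar: loose open green glass jar with steel hooks, 74 mm across, about 118 mm high with the hooks; origin under its centre
- slate: loose grey slate offcut 130 x 90 x 7 mm with a 45 mm long tongue on its +x end; origin under the centre of the large rectangle
- gauge_block: loose brass gauge block 50 x 30 x 22 mm; origin under its centre
- nail_bar: loose dark steel nail bar along its x, 285 mm long, 26 mm wide, 42 mm high at the bent claw (-x end); origin under the middle
- window_mid (a point): centre of the clear pane, 114 mm above the lip's middle and 54 mm behind its front edge, rising with the sash. Not to be touched (parts sash_c2 to sash_c6): the pane and its aluminium frame (290 mm wide, from 24 mm to 224 mm above the lip, 18 mm thick) and a 3 mm black rubber strip on top of the lip, which begins 14 mm behind the lip's front edge

How it is judged:
By the outcome, as a careful person would: the job done as asked, in the order asked, and still so for the second after the job is handed in, with the robot touching nothing.
It also fails if it takes over 37 s, if anything falls off the work surface, if the arm or the gripper's body presses on something with over 40 N, if the wrist force passes 120 N, or if a joint passes its speed limit or range.

## Working session

There is one attempt and no reset: what is moved stays moved. The work goes in short steps, Python scripts to look and compute and a tool call to move; the robot and the scene stay as the last step left them, time stands still between calls to the robot, and variables do not carry over. Pictures are saved under pics/ and viewed, and the job is handed in when it is done.

Besides the shell and the picture viewer there is one more tool, called after ">>>" as name(argument=value, ...) on one line, values as JSON. play_rows: Moves the arm, as the interface text tells. Its arguments: {"type":"object","properties":{"targets":{"type":"array","items":{"type":"array"}},"force":{"type":"number"}},"required":["targets"]}

```bash
ls; mkdir -p pics; python3 - <<'E'
from plant import get_state, viewer, manip
import cv2,pickle
s=get_state(); print(s)
for n in("scene","top"):
    d=viewer.snapshot(n); pickle.dump(d,open(f'{n}0.pkl','wb'))
    cv2.imwrite(f'pics/{n}0.png',d['img'][:,:,::-1]); print(n,d['intrinsics'],d['distortion'],d['pose'])
E
```

```text
pics
{'t': 0.0, 'joints': array([ 1.42551352,  0.50832932, -0.23750799,  1.50111553,  0.12566868,
        1.14892911, -0.15480728]), 'qvel': array([ 1.76556908e-04, -2.54255428e-04, -4.10707578e-04, -3.03651521e-05,
       -1.28206537e-03,  3.71356276e-04, -5.07735984e-04]), 'tau': array([-2.36826772e-04, -6.20597720e+01, -2.18642235e+00, -2.49649090e+01,
        1.28044983e-02,  1.18145335e-02,  4.71901114e-05]), 'tool_pos': array([ 0.15488549, -0.60492519,  0.19984041]), 'tcp_rot': array([ 9.92149611e-01,  1.25053359e-01, -1.20904556e-04, -8.90202102e-04]), 'force': array([ 0.56297479,  0.13084276, -0.05738236]), 'wrist_torque': array([-0.02382919, -0.02577876,  0.00676203]), 'width': 0.08541184402435911}
scene [[424.57021133   0.         256.48935428]
 [  0.         424.57021133 187.78985631]
 [  0.           0.           1.        ]] [0.02664857 0.         0.         0.         0.        ] [[ 0.97374706  0.2152603  -0.07402482  0.45285537]
 [-0.22759314  0.92672767 -0.29896018 -0.28374026]
 [ 0.00424659  0.30795913  0.95139011  1.21473545]
 [ 0.          0.          0.          1.        ]]
top [[401.82041603   0.         256.09902067]
 [  0.         401.82041603 188.52287634]
 [  0.           0.           1.        ]] [-0.05129994  0.          0.          0.          0.        ] [[-2.10708117e-02  9.90841424e-01 -1.33376507e-01  4.16701421e-01]
 [-9.99777964e-01 -2.09104872e-02  2.60282920e-03  5.89054373e-02]
 [-2.09976757e-04  1.33401736e-01  9.91062023e-01  1.25771507e+00]
 [ 0.00000000e+00  0.00000000e+00  0.00000000e+00  1.00000000e+00]]
```

View pics/scene0.png

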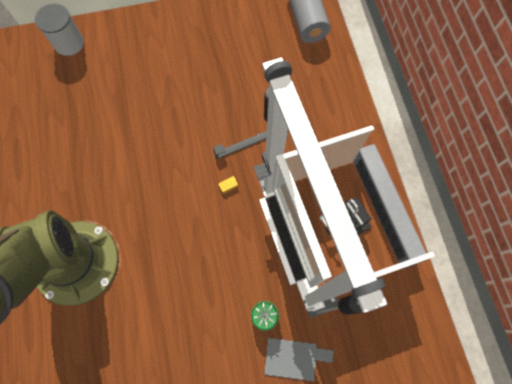

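View pics/top0.png

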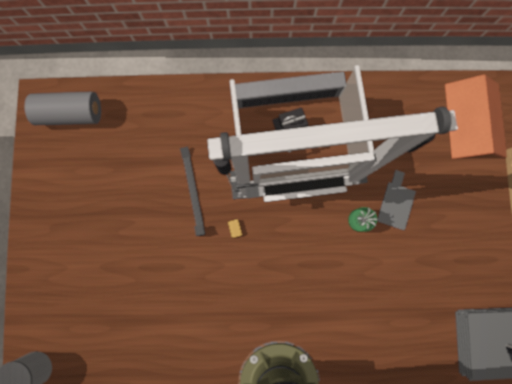

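```bash
python3 - <<'E'
import cv2
a=cv2.imread('pics/scene0.png')[50:330,190:440]; cv2.imwrite('pics/s0c.png',cv2.resize(a[70:260,20:190],None,fx=3.1,fy=3.1,interpolation=cv2.INTER_CUBIC))
a=cv2.imread('pics/top0.png')[120:240,170:420]; cv2.imwrite('pics/t0c.png',cv2.resize(a,None,fx=3.2,fy=3.2,interpolation=cv2.INTER_CUBIC))
E
```

```text
(no output)
```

View pics/s0c.png

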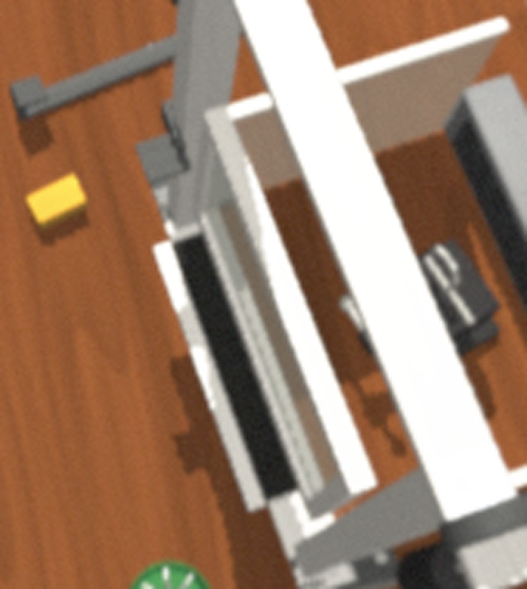

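View pics/t0c.png

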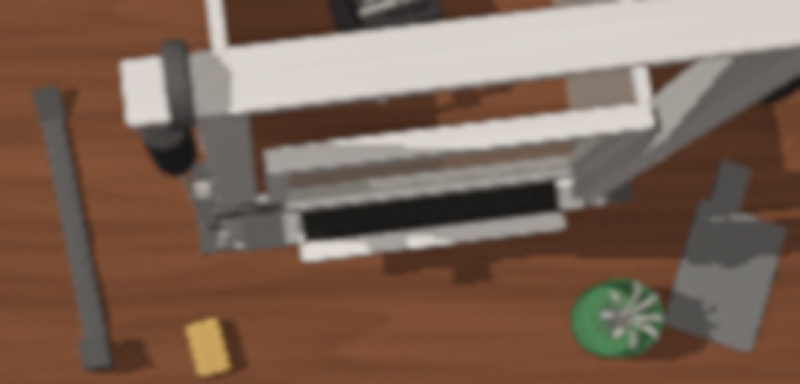

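```bash
cat > h.py <<'E'
import numpy as np,cv2,pickle
def ray(d,uv):
    K=np.array(d['intrinsics']);D=np.array(d['distortion']);T=np.array(d['pose'])
    p=cv2.undistortPoints(np.array([[uv]],float),K,D)[0,0]
    r=T[:3,:3]@np.array([p[0],-p[1],-1.0]); return T[:3,3],r/np.linalg.norm(r)
def plane(d,uv,z):
    o,r=ray(d,uv); return o+r*(z-o[2])/r[2]
def tri(a,ua,b,ub):
    o1,r1=ray(a,ua);o2,r2=ray(b,ub)
    A=np.c_[r1,-r2]; t=np.linalg.lstsq(A,o2-o1,rcond=None)[0]
    p,q=o1+t[0]*r1,o2+t[1]*r2
    return (p+q)/2,np.linalg.norm(p-q)
def proj(d,P):
    K=np.array(d['intrinsics']);T=np.array(d['pose'])
    c=(np.asarray(P,float)-T[:3,3])@T[:3,:3]
    c=c.reshape(-1,3)*[1,-1,-1]
    return cv2.projectPoints(c,np.zeros(3),np.zeros(3),K,np.array(d['distortion']))[0][:,0]
E
python3 - <<'E'
import cv2,pickle
for n,(x0,x1,y0,y1) in {'scene':(240,320,150,300),'top':(215,365,160,215)}.items():
    d=pickle.load(open(n+'0.pkl','rb'))
    a=d['img'][y0:y1,x0:x1,::-1]; f=5 if n=='top' else 4
    if n=='scene':
        b=cv2.resize(a[:60],None,fx=9,fy=9,interpolation=cv2.INTER_NEAREST); cv2.imwrite('pics/s_hi.png',b)
        b=cv2.resize(a[85:],None,fx=9,fy=9,interpolation=cv2.INTER_NEAREST); cv2.imwrite('pics/s_lo.png',b)
    else:
        cv2.imwrite('pics/t_l.png',cv2.resize(a[:,:75],None,fx=10,fy=10,interpolation=cv2.INTER_NEAREST))
        cv2.imwrite('pics/t_r.png',cv2.resize(a[:,75:],None,fx=10,fy=10,interpolation=cv2.INTER_NEAREST))
E
```

```text
(no output)
```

View pics/s_hi.png

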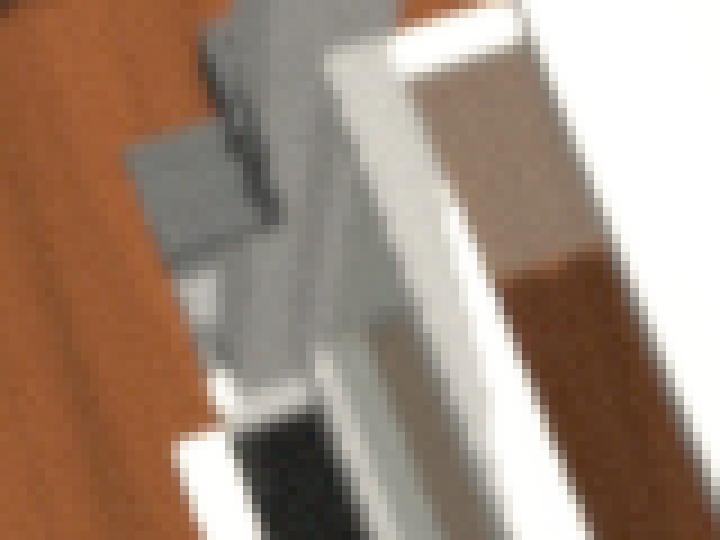

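View pics/s_lo.png

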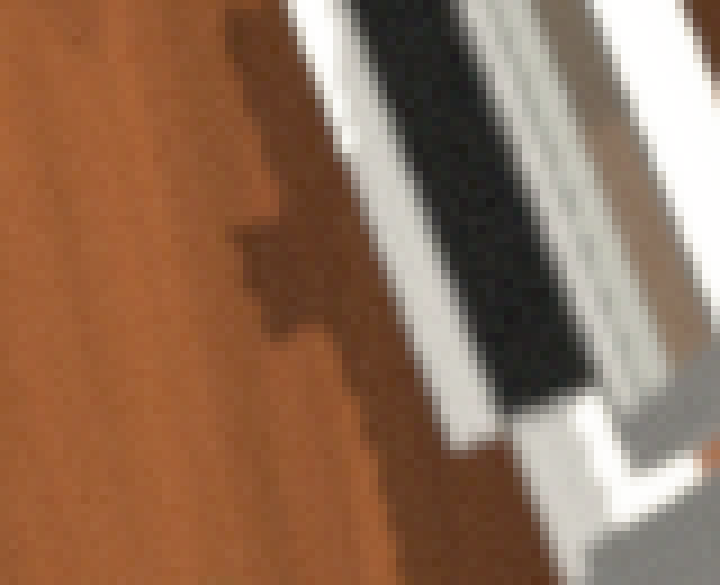

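View pics/t_l.png

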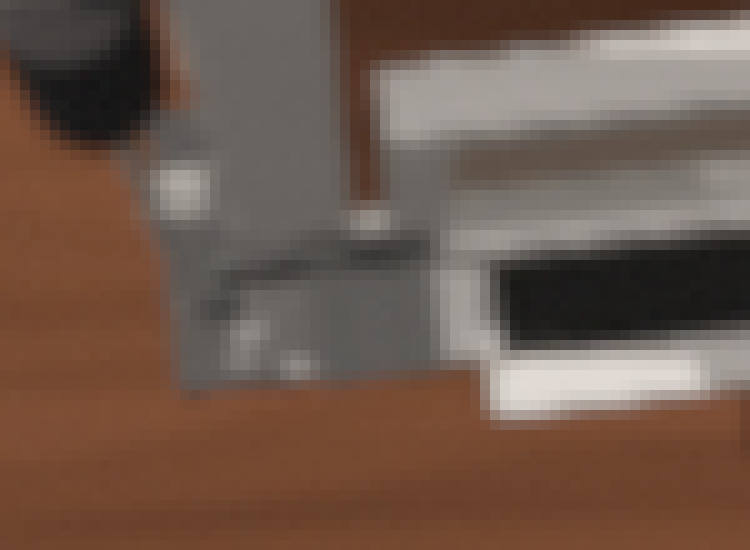

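View pics/t_r.png

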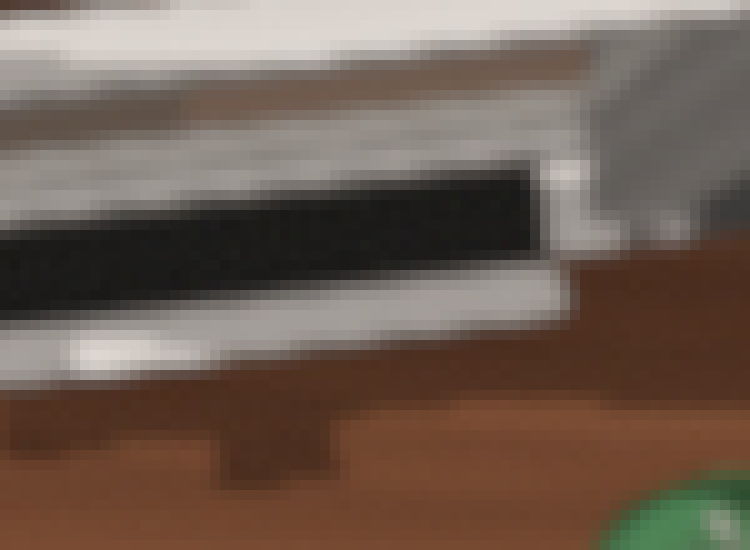

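```bash
python3 - <<'E'
from h import *
s=pickle.load(open('scene0.pkl','rb'));t=pickle.load(open('top0.pkl','rb'))
# lip front corners, top edge (pixel centres: block coords/scale -0.5 )
sL=(240+175/9-.5,150+438/9-.5); sR=(240+450/9-.5,235+450/9-.5)
tL=(215+490/10-.5,160+365/10-.5); tR=(290+572/10-.5,160+318/10-.5)
for a,b in((sL,tL),(sR,tR)): print(a,b,tri(s,a,t,b),plane(s,a,.095),plane(t,b,.095))
for uv in((253.7,166.2),(257.6,177.5)):
  for z in(.16,.2,.25,.3): 
    P=plane(s,uv,z); print(uv,z,P,proj(t,P))
a=t['img'][175:205,225:270,::-1].astype(float)
a=np.clip((a-60)*2.5,0,255).astype(np.uint8)
cv2.imwrite('pics/t_l2.png',cv2.resize(a,None,fx=16,fy=16,interpolation=cv2.INTER_CUBIC))
a=s['img'][155:205,245:290,::-1].astype(float)
a=np.clip((a-60)*1.8,0,255).astype(np.uint8)
cv2.imwrite('pics/s_l2.png',cv2.resize(a,None,fx=12,fy=12,interpolation=cv2.INTER_CUBIC))
E
```

```text
(258.94444444444446, 198.16666666666666) (263.5, 196.0) (array([0.54396065, 0.0344112 , 0.10817164]), np.float64(0.01056031869490935)) [0.5397286  0.03738157 0.095     ] [0.55075536 0.03476416 0.095     ]
(289.5, 284.5) (346.7, 191.3) (array([ 0.56051057, -0.20708485,  0.10231317]), np.float64(0.0040093700521434475)) [ 0.56323943 -0.20640518  0.095     ] [ 0.55939516 -0.20888178  0.095     ]
(253.7, 166.2) 0.16 [0.54141889 0.10802931 0.16      ] [[237.36041201 197.21331742]]
(253.7, 166.2) 0.2 [0.53806019 0.09317176 0.2       ] [[242.28514668 196.66549132]]
(253.7, 166.2) 0.25 [0.53386181 0.07459983 0.25      ] [[248.98902861 195.9195876 ]]
(253.7, 166.2) 0.3 [0.52966344 0.05602789 0.3       ] [[256.38981055 195.09592185]]
(257.6, 177.5) 0.16 [0.54424676 0.07475059 0.16      ] [[249.44438826 195.93851942]]
(257.6, 177.5) 0.2 [0.54078081 0.06115512 0.2       ] [[254.34749353 195.39272916]]
(257.6, 177.5) 0.25 [0.53644838 0.04416077 0.25      ] [[261.02103963 194.649696  ]]
(257.6, 177.5) 0.3 [0.53211595 0.02716642 0.3       ] [[268.38714358 193.82933131]]
```

View pics/t_l2.png

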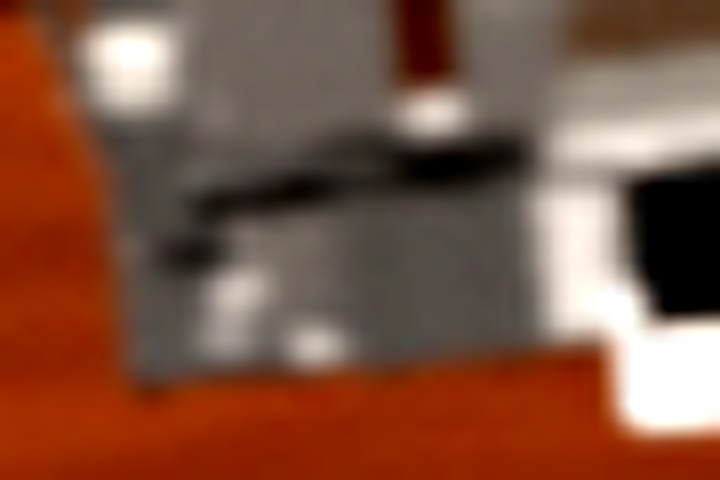

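View pics/s_l2.png

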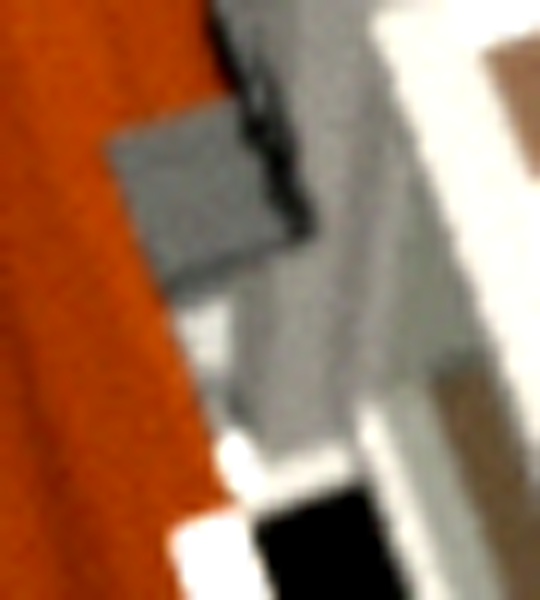

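```bash
cat >> h.py <<'E'
from scipy.ndimage import map_coordinates,gaussian_filter
def edgeline(img,p,q,half=3,n=25,lo=.12,hi=.88):
    """subpixel edge along segment p-q: strongest gradient on normals, robust line fit. returns point,dir,resid"""
    g=gaussian_filter(img.astype(float).sum(2) if img.ndim==3 else img.astype(float),.6)
    p=np.array(p,float);q=np.array(q,float);d=(q-p)/np.linalg.norm(q-p);nn=np.array([-d[1],d[0]])
    s=np.arange(-half,half+.01,.1);pts=[]
    for t in np.linspace(lo,hi,n):
        c=p+t*(q-p)+s[:,None]*nn
        v=map_coordinates(g,[c[:,1],c[:,0]],order=1)
        e=np.abs(np.gradient(v)); 
        k=e.argmax(); w=e*(abs(np.arange(len(s))-k)<12); pts.append(p+t*(q-p)+nn*(w@s/w.sum()))
    L=cv2.fitLine(np.array(pts,np.float32),cv2.DIST_HUBER,0,.01,.01).ravel()
    r=(np.array(pts)-L[2:])@np.array([-L[1],L[0]])
    return L[2:],L[:2],np.median(abs(r))
def meet(a,b):
    t=np.linalg.solve(np.c_[a[1],-b[1]],b[0]-a[0]); return a[0]+t[0]*a[1]
E
cat > m0.py <<'E'
from h import *
s=pickle.load(open('scene0.pkl','rb'));t=pickle.load(open('top0.pkl','rb'))
S=s['img'];T=t['img']
# scene lip: front edge, left end, right end
def c(img,f,e): 
    a=edgeline(img,*f);b=edgeline(img,*e,half=2.5); return meet(a,b),a[2],b[2]
sf=((259,198.5),(289.5,284.5)); tf=((263.5,201.5),(346.7,191.8))
sL=c(S,sf,((259,198.5),(265,196.5))); sR=c(S,sf,((289.5,284.5),(295.5,282.5)))
tL=c(T,tf,((263.5,201.5),(263.2,196))); tR=c(T,tf,((346.7,191.8),(346,186.5)))
print(sL,sR,tL,tR)
PL=tri(s,sL[0],t,tL[0]);PR=tri(s,sR[0],t,tR[0]);print(PL,PR,np.linalg.norm(PL[0]-PR[0]))
print([plane(s,x[0],.095) for x in(sL,sR)],[plane(t,x[0],.095) for x in(tL,tR)])
mf=((253.7,166.2),(257.6,177.5)); 
ms0=c(S,mf,((253.7,166.2),(263,163.3))); ms1=c(S,mf,((257.6,177.5),(270,173.7)))
nf=((246.5,197.5),(258,196.5))
mt0=c(T,nf,((246.5,197.3),(246.2,189))); mt1=c(T,nf,((258,196.5),(257.2,187)))
print(ms0,ms1,mt0,mt1)
print(tri(s,ms0[0],t,mt0[0]),tri(s,ms1[0],t,mt1[0]))
E
python3 m0.py
```

```text
(array([258.2909 , 198.84532], dtype=float32), np.float64(0.08780820247719166), np.float64(0.06458074543702214)) (array([289.9649 , 284.85938], dtype=float32), np.float64(0.08780820247719166), np.float64(0.11383290432508511)) (array([264.06332, 201.58809], dtype=float32), np.float64(0.13527052142795457), np.float64(0.07195489177661724)) (array([347.0025 , 191.48125], dtype=float32), np.float64(0.13527052142795457), np.float64(0.10852696214462618))
(array([0.53536057, 0.03379141, 0.1017225 ]), np.float64(0.003329857243086025)) (array([ 0.56083798, -0.20819309,  0.10109953]), np.float64(0.005458483127348248)) 0.24332279601026827
[array([0.53753246, 0.03589468, 0.095     ]), array([ 0.56417919, -0.20755221,  0.095     ])] [array([0.5343732 , 0.03351072, 0.095     ]), array([ 0.55884239, -0.20974357,  0.095     ])]
(array([252.95651, 165.45093], dtype=float32), np.float64(0.22516004143483756), np.float64(0.2968495853647079)) (array([258.33664, 179.57779], dtype=float32), np.float64(0.22516004143483756), np.float64(0.04824476816937678)) (array([245.11555, 197.4375 ], dtype=float32), np.float64(0.02788451025092164), np.float64(0.20223327260258184)) (array([259.03687, 196.48569], dtype=float32), np.float64(0.02788451025092164), np.float64(0.11797346207694943))
(array([0.53354134, 0.08507837, 0.22784506]), np.float64(0.0016606723953936442)) (array([0.53767449, 0.04912709, 0.21779742]), np.float64(0.004194184509929591))
```

```bash
python3 - <<'E'
from h import *
s=pickle.load(open('scene0.pkl','rb'));t=pickle.load(open('top0.pkl','rb'))
L=np.array([.5355,.0340]);R=np.array([.5612,-.2084]);M=(L+R)/2;y=(L-R)/np.linalg.norm(L-R);x=np.array([y[1],-y[0]])
print(M,x,y,np.arctan2(x[1],x[0]))
W=lambda a,b,z:np.r_[M+a*x+b*y,z]
for n,d,o,w,h,f in(('s',s,(235,140),65,70,8),('t',t,(220,165),60,45,12)):
    im=cv2.resize(d['img'][o[1]:o[1]+h,o[0]:o[0]+w,::-1],None,fx=f,fy=f,interpolation=cv2.INTER_CUBIC)
    im=np.clip(im.astype(float)*1.3,0,255).astype(np.uint8)
    for z,c in((.17,(0,0,255)),(.2,(0,255,0)),(.23,(255,0,0)),(.26,(0,255,255)),(.29,(255,0,255))):
        p=proj(d,W(0,.135,z))[0]; u=((p-o+.5)*f).astype(int); cv2.drawMarker(im,tuple(map(int,u)),c,cv2.MARKER_CROSS,12,1)
    for b in(.152,.188):   # post front face line
        p=proj(d,np.array([W(.039,b,z) for z in(0,.2,.4,.58)])); print(n,b,p.round(1).tolist())
        u=((p-o+.5)*f).astype(int); cv2.polylines(im,[u.reshape(-1,1,2)],False,(255,255,0),1)
    cv2.imwrite(f'pics/ov_{n}.png',im)
E
```

```text
[ 0.54835 -0.0872 ] [0.9944265  0.10543218] [-0.10543218  0.9944265 ] 0.1056284953849524
s 0.152 [[266.5, 195.3], [268.6, 172.5], [271.6, 139.7], [275.7, 95.4]]
s 0.188 [[262.5, 184.6], [263.9, 160.0], [265.8, 125.0], [268.5, 77.8]]
t 0.152 [[252.2, 193.3], [251.5, 184.1], [250.5, 170.8], [249.0, 152.3]]
t 0.188 [[240.9, 194.7], [238.1, 185.8], [234.0, 172.9], [228.2, 154.9]]
```

View pics/ov_s.png

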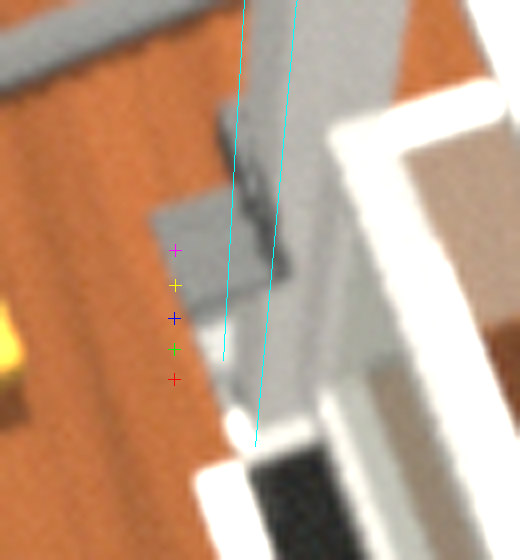

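View pics/ov_t.png

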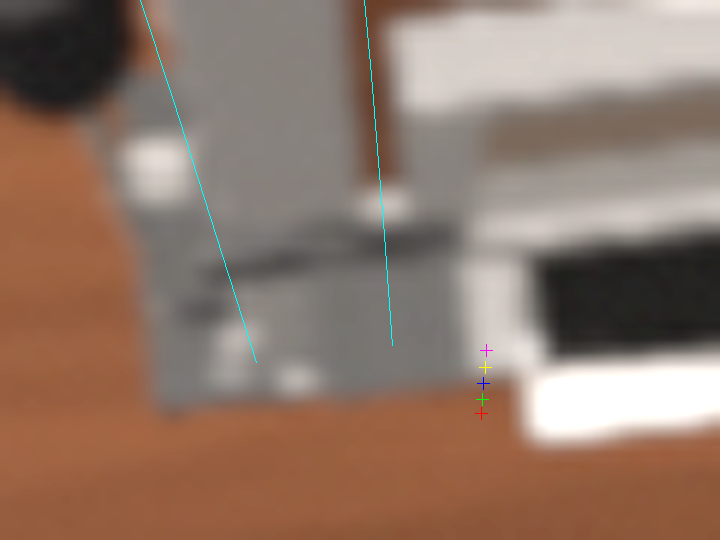

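```bash
python3 - <<'E'
from h import *
s=pickle.load(open('scene0.pkl','rb'));t=pickle.load(open('top0.pkl','rb'))
L=np.array([.5355,.0340]);R=np.array([.5612,-.2084]);M=(L+R)/2;y=(L-R)/np.linalg.norm(L-R);x=np.array([y[1],-y[0]])
def q(d,uv,z):
    P=plane(d,uv,z)[:2]-M; return (np.array([P@x,P@y])*1000).round(0)
for name,d,uv in(('s patch',s,(262,183)),('s white',s,(265,193.5)),('s whiteR far',s,(273,189)),('t white',t,(261.5,191)),('t patch1',t,(239.5,195)),('t patch2',t,(244.5,196.5)),('t footcorner',t,(232.8,198.3)),('t finger R',t,(258,196)),('t fingerL?',t,(246.5,197)),('s fL',s,(253.2,165.6)),('s fR',s,(257.8,177.8)),('s fRback',s,(269.8,174.5)),('s clampL',s,(262,152.5)),('t clampR',t,(258,184.5)),('t clampL',t,(235.5,190.5))):
    print(name,{z:q(d,uv,z).tolist() for z in(.005,.095,.2,.23,.28)})
np.set_printoptions(linewidth=220)
print(T:=t['img'][182:204,228:270].sum(2)//3)
E
```

```text
s patch {0.005: [39.0, 192.0], 0.095: [27.0, 164.0], 0.2: [14.0, 131.0], 0.23: [10.0, 121.0], 0.28: [4.0, 106.0]}
s white {0.005: [36.0, 158.0], 0.095: [25.0, 132.0], 0.2: [12.0, 102.0], 0.23: [8.0, 94.0], 0.28: [2.0, 80.0]}
s whiteR far {0.005: [63.0, 163.0], 0.095: [50.0, 137.0], 0.2: [35.0, 107.0], 0.23: [30.0, 98.0], 0.28: [23.0, 84.0]}
t white {0.005: [42.0, 122.0], 0.095: [31.0, 125.0], 0.2: [17.0, 128.0], 0.23: [14.0, 129.0], 0.28: [7.0, 130.0]}
t patch1 {0.005: [38.0, 192.0], 0.095: [27.0, 190.0], 0.2: [14.0, 187.0], 0.23: [10.0, 186.0], 0.28: [4.0, 185.0]}
t patch2 {0.005: [31.0, 177.0], 0.095: [21.0, 176.0], 0.2: [8.0, 175.0], 0.23: [5.0, 174.0], 0.28: [-1.0, 173.0]}
t footcorner {0.005: [30.0, 215.0], 0.095: [20.0, 211.0], 0.2: [8.0, 206.0], 0.23: [4.0, 205.0], 0.28: [-2.0, 202.0]}
t finger R {0.005: [28.0, 135.0], 0.095: [17.0, 137.0], 0.2: [5.0, 139.0], 0.23: [2.0, 140.0], 0.28: [-4.0, 140.0]}
t fingerL? {0.005: [29.0, 171.0], 0.095: [19.0, 171.0], 0.2: [6.0, 169.0], 0.23: [3.0, 169.0], 0.28: [-3.0, 169.0]}
s fL {0.005: [32.0, 253.0], 0.095: [21.0, 220.0], 0.2: [8.0, 182
[... 3682 characters left out ...]
17 217 216 215]
 [ 85  85  85  85  85  83  82  83  85  85  85  85  84  83  84  83  82  81  82  81  81  82  81  82  82  81  81  82  83  82  83  83  83  81  87 119 168 198 206 206 203 197]
 [ 86  85  86  86  85  85  85  84  85  85  83  83  81  80  80  81  80  80  80  80  81  81  81  80  80  81  81  82  82  82  83  83  83  83  85 102 134 156 161 160 157 150]
 [ 85  86  85  85  85  84  84  82  82  81  80  80  80  80  80  79  80  80  80  80  81  82  81  82  81  83  83  82  83  83  83  83  83  83  83  86  95 103 103 100  99  96]
 [ 83  83  82  82  81  81  81  81  79  79  79  79  79  79  78  79  80  80  80  80  81  81  81  80  81  81  81  80  81  81  81  81  81  81  81  81  81  81  80  81  80  80]]
```

```bash
cat > kin.py <<'E'
import numpy as np, itertools
from scipy.spatial.transform import Rotation as Ro
def rot(q,s,e=0):
    r=Ro.identity()
    for i,a in enumerate('zyzyzyz'): r=r*Ro.from_euler(a,s[i]*q[i])
    return r*Ro.from_euler('z',e)
E
python3 - <<'E'
from kin import *
from plant import get_state
st=get_state();q=st['joints'];R=Ro.from_quat(st['tcp_rot'])
for s in itertools.product([1,-1],repeat=7):
  for e0 in(0,np.pi):
    for k in range(4):
      r=Ro.from_euler('z',e0)*rot(q,s,k*np.pi/2); a=(r.inv()*R).magnitude()
      if a<.03: print(s,e0,k,a)
E
python3 - <<'E'
import sys; sys.path.insert(0,'.')
from h import *
s=pickle.load(open('scene0.pkl','rb'));t=pickle.load(open('top0.pkl','rb'))
# mask by colour
for n,d in(('s',s),('t',t)):
    hsv=cv2.cvtColor(d['img'],cv2.COLOR_RGB2HSV)
    for nm,lo,hi in(('green',(40,80,40),(85,255,255)),('yellow',(18,120,120),(32,255,255))):
        m=cv2.inRange(hsv,lo,hi); k,l,st,c=cv2.connectedComponentsWithStats(m)
        i=1+st[1:,4].argmax(); print(n,nm,st[i],c[i].round(1),[plane(d,c[i],z).round(3).tolist() for z in(.01,.06,.11)])
for uv in((217,152),(266,138)): print('bar',plane(s,uv,.02).round(3))
for uv in((200,232),(186,150)): print('bar t',plane(t,uv,.02).round(3))
for uv in((268,340),(312,380),(332,355)): print('slate',plane(s,uv,.005).round(3))
E
```

```text
(1, 1, -1, 1, -1, 1, 1) 0 3 0.01919282572003173
(1, 1, -1, 1, -1, 1, 1) 3.141592653589793 1 0.018957349998300635
(1, -1, -1, -1, -1, -1, 1) 0 3 0.018957349998300746
(1, -1, -1, -1, -1, -1, 1) 3.141592653589793 1 0.019192825720031618
(-1, 1, -1, 1, -1, 1, -1) 0 1 6.196905265978335e-16
(-1, 1, -1, 1, -1, 1, -1) 3.141592653589793 3 0.003066513499193598
(-1, -1, -1, -1, -1, -1, -1) 0 1 0.003066513499193598
(-1, -1, -1, -1, -1, -1, -1) 3.141592653589793 3 6.362754850780132e-16
s green [251 301  28  30 401] [264.1 316.1] [[0.484, -0.266, 0.01], [0.482, -0.267, 0.06], [0.481, -0.267, 0.11]]
s yellow [219 176  19  17 203] [227.9 184.3] [[0.466, 0.125, 0.01], [0.465, 0.108, 0.06], [0.465, 0.091, 0.11]]
t green [349 208  25  24 254] [357.6 220.3] [[0.478, -0.258, 0.01], [0.476, -0.245, 0.06], [0.473, -0.233, 0.11]]
t yellow [228 220  14  17 167] [234.6 228.2] [[0.462, 0.125, 0.01], [0.46, 0.122, 0.06], [0.459, 0.119, 0.11]]
bar [0.455 0.23  0.02 ]
bar [0.611 0.242 0.02 ]
bar t [0.452 0.231 0.02 ]
bar t [0.711 0.274 0.02 ]
slate [ 0.48  -0.327  0.005]
slate [ 0.568 -0.448  0.005]
slate [ 0.636 -0.402  0.005]
```

>>> play_rows(targets=[[[0,-0.12,0],[-2,0,-0.2],0],[[0,-0.24,0],[-5,0,-0.8],0],[[0,-0.36,0],[-8,0,-1.8],0],[[0,-0.48,0],[-11,0,-3],0],[[0,-0.6,0],[-14,0,-5],0]], force=40)

```text
t: 0.52
tool_pos: [0.0188, -0.6398, 0.2499]
tcp_rot: [0.947, 0.12, -0.296, 0.036]
force: [0.1, -0.5, -1.2]
width: 0.0256
```

```bash
cat >> kin.py <<'E'
S=(-1,1,-1,1,-1,1,-1)
def fk(q,p):
    h,L1,L2,L3=p[:4]
    r=Ro.identity();P=np.array([0,0,0.]);seg={0:h,2:L1,4:L2,6:L3}
    for i,a in enumerate('zyzyzyz'):
        r=r*Ro.from_euler(a,S[i]*q[i])
        if i in seg: P=P+r.apply([0,0,seg[i]])
    return P,r*Ro.from_euler('z',np.pi/2)
E
cat > log.py <<'E'
from plant import get_state
import pickle,os,numpy as np
def log():
    s=get_state(); L=pickle.load(open('log.pkl','rb')) if os.path.exists('log.pkl') else []
    L.append(s); pickle.dump(L,open('log.pkl','wb')); return s,L
E
cat > fit.py <<'E'
from log import *; from kin import *
from scipy.optimize import least_squares
s,L=log()
np.set_printoptions(precision=4,suppress=True)
print(s['t'],s['joints'],s['tool_pos'],s['force'],s['width']); print(Ro.from_quat(s['tcp_rot']).as_matrix())
D=L+[dict(joints=[1.42551352,0.50832932,-0.23750799,1.50111553,0.12566868,1.14892911,-0.15480728],tool_pos=[0.15488549,-0.60492519,0.19984041],tcp_rot=[9.92149611e-01,1.25053359e-01,-1.20904556e-04,-8.90202102e-04])]
r=least_squares(lambda p:np.concatenate([fk(d['joints'],p)[0]-d['tool_pos'] for d in D]),[.34,.4,.4,.28])
print(r.x,abs(r.fun).max()); print((fk(s['joints'],r.x)[1].inv()*Ro.from_quat(s['tcp_rot'])).magnitude())
pickle.dump(r.x,open('L.pkl','wb'))
E
python3 fit.py
```

```text
0.5167 [ 1.1583  0.5249 -0.0107  1.5183  0.6303  1.2817 -0.4113] [ 0.0188 -0.6398  0.2499] [ 0.1244 -0.47   -1.2337] 0.02557810801636033
[[ 0.7959  0.2493 -0.5517]
 [ 0.2065 -0.9684 -0.1397]
 [-0.5691 -0.0028 -0.8222]]
[0.0736 0.7648 0.2823 0.4296] 0.0038414930595627172
5.71714434794467e-16
```

>>> play_rows(targets=[[[0,-0.12,0],[-2,0,-0.5],0],[[0,-0.24,0],[-5,0,-1],0],[[0,-0.36,0],[-7,0,-2],0],[[0,-0.48,0],[-9,0,-3],0],[[0,-0.6,0],[-11,0,-4],0]])

```text
t: 0.93
tool_pos: [-0.0455, -0.6574, 0.3465]
tcp_rot: [0.816, 0.105, -0.564, 0.071]
force: [-0.2, 0.2, -0.9]
width: 0.0002
```

```bash
python3 fit.py
```

```text
0.9333 [ 0.9325  0.6319  0.1736  1.5916  1.0563  1.4845 -0.6534] [-0.0455 -0.6574  0.3465] [-0.1713  0.2491 -0.8683] 0.00022045647217157496
[[ 0.3409  0.2517 -0.9058]
 [ 0.0903 -0.9678 -0.2349]
 [-0.9357 -0.0017 -0.3527]]
[0.1658 0.6704 0.3316 0.424 ] 0.012231776727434307
5.114228421863254e-16
```

```bash
cat > kin2.py <<'E'
from kin import *
from scipy.optimize import least_squares
import pickle
# offsets vector per joint frame (xyz) after each joint rotation; fit via linear least squares w/ small ridge
def lin(D,ridge=1e-4,p0=None):
    A=[];b=[]
    p0=np.zeros(21) if p0 is None else p0
    for d in D:
        r=Ro.identity();row=[]
        for i,a in enumerate('zyzyzyz'):
            r=r*Ro.from_euler(a,S[i]*d['joints'][i]); row.append(r.as_matrix())
        A.append(np.hstack(row)); b.append(d['tool_pos'])
    A=np.vstack(A);b=np.concatenate(b)
    dx=np.linalg.lstsq(np.vstack([A,ridge*np.eye(21)]),np.r_[b-A@p0,np.zeros(21)],rcond=None)[0]
    return p0+dx,A@(p0+dx)-b
E
python3 - <<'E'
import sys;sys.path.insert(0,'.')
from kin2 import *
np.set_printoptions(precision=4,suppress=True)
L=pickle.load(open('log.pkl','rb'))
D=L+[dict(joints=[1.42551352,0.50832932,-0.23750799,1.50111553,0.12566868,1.14892911,-0.15480728],tool_pos=[0.15488549,-0.60492519,0.19984041])]
def f(p):
    o=[]
    for d in D:
        r=Ro.identity();P=np.zeros(3);seg={0:[0,0,p[0]],2:[p[4],0,p[1]],3:[-p[4],0,0],4:[0,0,p[2]],5:[p[5],0,0],6:[0,0,p[3]]}
        for i,a in enumerate('zyzyzyz'):
            r=r*Ro.from_euler(a,S[i]*d['joints'][i])
            if i in seg: P=P+r.apply(seg[i])
        o.append(P-d['tool_pos'])
    return np.concatenate(o)
for x0 in([.34,.4,.4,.28,0,0],[.3,.35,.35,.35,.05,.05]):
    r=least_squares(f,x0);print(r.x,abs(r.fun).max())
E
```

```text
[ 0.0464  0.8903  0.2931  0.4501 -0.1228 -0.0927] 0.005665786671090134
[ 0.0464  0.8903  0.2931  0.4501 -0.1228 -0.0927] 0.005665787424274649
```

```bash
cat > rows.py <<'E'
import numpy as np
from scipy.spatial.transform import Rotation as Ro
from plant import get_state
def pose(yaw,pit):
    """tool z at yaw (deg), pit deg below horizontal; jaw axis y horizontal, tool x pointing: keep family of start (x = down when tool z horizontal)"""
    y=np.radians(yaw);p=np.radians(pit)
    z=np.array([np.cos(y)*np.cos(p),np.sin(y)*np.cos(p),-np.sin(p)])
    j=np.array([np.sin(y),-np.cos(y),0])   # horizontal
    # from state: z=(-.97,-.24,0) y=(.25,-.97): j=(-.25,.97)-> y=-j ; 
    yy=-j; xx=np.cross(yy,z); return Ro.from_matrix(np.c_[xx,yy,z])
def rows(wps):
    s=get_state();R0=Ro.from_quat(s['tcp_rot']);p0=s['tool_pos']
    for pos,yaw,pit in wps:
        r=(R0.inv()*pose(yaw,pit)).as_rotvec(); t=R0.inv().apply(np.array(pos)-p0)*100
        print(r.round(2).tolist(),t.round(1).tolist())
E
python3 - <<'E'
from rows import *
np.set_printoptions(precision=3,suppress=True)
print(Ro.from_quat(get_state()['tcp_rot']).as_matrix(),pose(-165.5,20).as_matrix())
rows([((-.04,-.66,.355),-160,15),((-.03,-.66,.36),-155,11),((-.01,-.66,.36),-149,6),((.01,-.655,.36),-143,2),((.03,-.65,.36),-137,0)])
E
```

```text
[[ 0.341  0.252 -0.906]
 [ 0.09  -0.968 -0.235]
 [-0.936 -0.002 -0.353]] [[ 0.331  0.25  -0.91 ]
 [ 0.086 -0.968 -0.235]
 [-0.94   0.    -0.342]]
[-0.09, -0.1, -0.03] [-0.6, 0.4, -0.7]
[-0.18, -0.17, -0.05] [-0.8, 0.6, -1.8]
[-0.28, -0.25, -0.06] [-0.1, 1.1, -3.6]
[-0.39, -0.32, -0.08] [0.6, 1.2, -5.6]
[-0.49, -0.35, -0.09] [1.4, 1.2, -7.5]
```

>>> play_rows(targets=[[[-0.09,-0.1,-0.03],[-0.6,0.4,-0.7],0],[[-0.18,-0.17,-0.05],[-0.8,0.6,-1.8],0],[[-0.28,-0.25,-0.06],[-0.1,1.1,-3.6],0],[[-0.39,-0.32,-0.08],[0.6,1.2,-5.6],0],[[-0.49,-0.35,-0.09],[1.4,1.2,-7.5],0]])

```text
t: 1.35
tool_pos: [0.0335, -0.6503, 0.3581]
tcp_rot: [0.657, 0.263, -0.656, 0.26]
force: [-0.2, -0.0, -1.1]
width: 0.0003
```

```bash
python3 fit.py; python3 - <<'E'
from rows import *
rows([((.05,-.64,.355),-129,0),((.08,-.62,.35),-122,0),((.11,-.60,.345),-115,0),((.14,-.58,.34),-108,0),((.17,-.56,.33),-101,0)])
E
```

```text
1.35 [ 0.6941  0.6473  0.2055  2.098   1.5639  1.4359 -1.1632] [ 0.0335 -0.6503  0.3581] [-0.1652 -0.022  -1.1255] 0.0002806869198611895
[[ 0.0001  0.6881 -0.7256]
 [ 0.0048 -0.7256 -0.6881]
 [-1.     -0.0034 -0.0034]]
[0.2558 0.5811 0.3842 0.4127] 0.024078420420181212
6.843874359417885e-16
[-0.13, -0.0, 0.0] [0.3, 0.4, -1.9]
[-0.25, -0.0, 0.0] [0.8, 1.0, -5.5]
[-0.38, -0.0, 0.0] [1.3, 1.6, -9.0]
[-0.5, -0.0, 0.0] [1.8, 2.2, -12.6]
[-0.62, -0.0, 0.0] [2.9, 2.8, -16.1]
```

>>> play_rows(targets=[[[-0.13,0,0],[0.3,-0.2,-1.5],0],[[-0.25,0,0],[0.6,-0.5,-4],0],[[-0.38,0,0],[0.9,-0.8,-6],0],[[-0.5,0,0],[1.2,-1,-8],0],[[-0.62,0,0],[1.5,-1.2,-10],0]])

```text
t: 1.77
tool_pos: [0.0995, -0.6054, 0.3325]
tcp_rot: [-0.582, -0.414, 0.59, -0.376]
force: [0.3, -0.3, -2.4]
width: -0.0003
```

```bash
python3 fit.py; python3 - <<'E'
import sys;sys.path.insert(0,'.')
from kin2 import *
L=pickle.load(open('log.pkl','rb'))
np.set_printoptions(precision=4,suppress=True)
D=L+[dict(joints=[1.42551352,0.50832932,-0.23750799,1.50111553,0.12566868,1.14892911,-0.15480728],tool_pos=[0.15488549,-0.60492519,0.19984041])]
p,r=lin(D,1e-3); print(p.reshape(7,3),abs(r).max())
E
```

```text
1.7667 [ 0.8561  0.6    -0.214   2.4896  1.8714  1.647  -1.425 ] [ 0.0995 -0.6054  0.3325] [ 0.2625 -0.2631 -2.3523] -0.0002511921777137132
[[-0.0393  0.9262 -0.375 ]
 [ 0.0378 -0.3736 -0.9268]
 [-0.9985 -0.0506 -0.0204]]
[0.2679 0.5694 0.3922 0.412 ] 0.02614795663434641
7.850462293418876e-16
[[ 0.0013 -0.0034  0.2455]
 [-0.0012 -0.0034  0.2873]
 [ 0.0017 -0.0084  0.2873]
 [-0.0013 -0.0084  0.1903]
 [ 0.0014  0.0004  0.1903]
 [-0.002   0.0004  0.1945]
 [ 0.0003 -0.002   0.1945]] 1.3415877719635816e-05
```

```bash
python3 - <<'E'
from plant import viewer
import cv2,pickle,numpy as np
ims=[]
for n in("scene","top"):
    d=viewer.snapshot(n); pickle.dump(d,open(f'{n}1.pkl','wb')); ims.append(d['img'][:,:,::-1])
cv2.imwrite('pics/one.png',cv2.resize(np.vstack(ims),(400,600)) if 0 else cv2.resize(np.hstack(ims),(800,300),interpolation=cv2.INTER_AREA))
cv2.imwrite('pics/one_s.png',cv2.resize(ims[0],None,fx=1.5,fy=1.5)[:600]); cv2.imwrite('pics/one_t.png',cv2.resize(ims[1],None,fx=1.5,fy=1.5)[:600])
E
```

```text
(no output)
```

View pics/one_s.png

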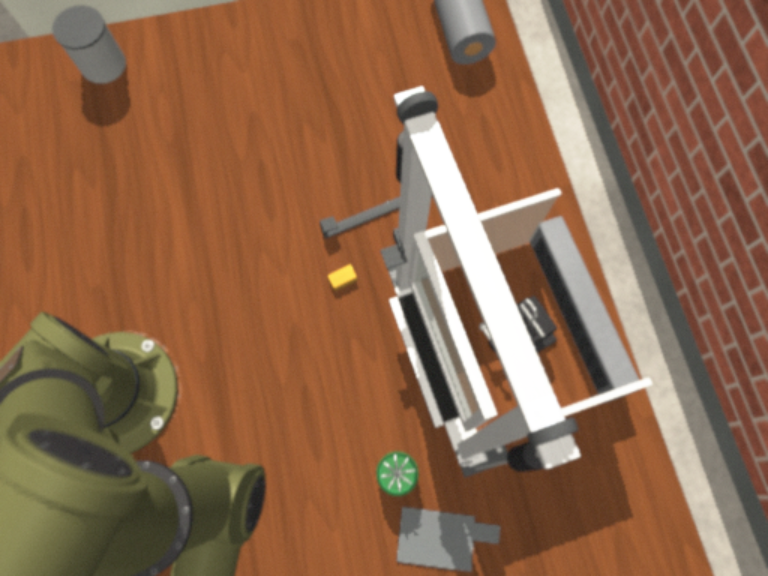

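View pics/one_t.png

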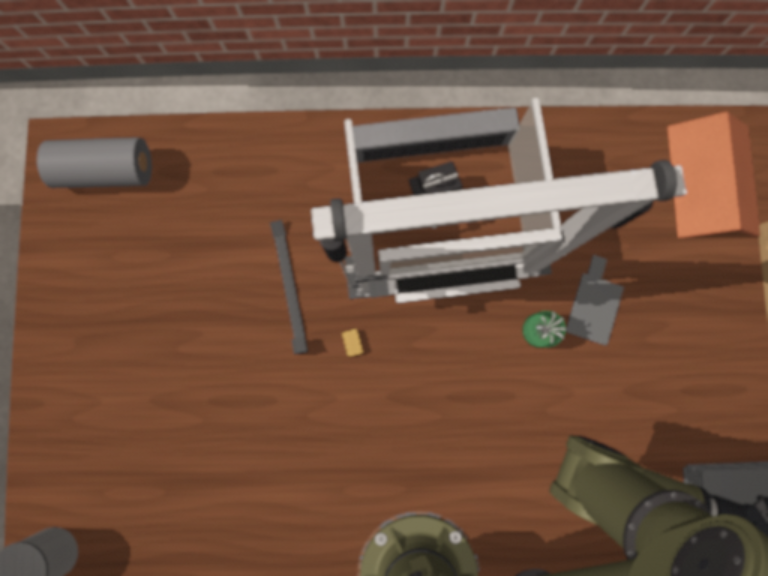

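```bash
cat > ik.py <<'E'
from kin import *
from rows import pose
import pickle
from scipy.optimize import least_squares
LO=np.array([-3.08,-.24,-1.43,0,-1.52,.17,-2.89]);HI=np.array([3.08,2.05,1.35,2.5,4.66,1.96,2.89])
Y=lambda:pickle.load(open('geo.pkl','rb'))
def chain(q,g):
    # g: h,L1,L2,L3, y after j2, y after j4, y after j6
    r=Ro.identity();P=np.zeros(3);pts=[]
    seg={0:[0,0,g[0]],1:[0,g[4],0],2:[0,0,g[1]],3:[0,g[5],0],4:[0,0,g[2]],5:[0,g[6],0],6:[0,0,g[3]]}
    for i,a in enumerate('zyzyzyz'):
        r=r*Ro.from_euler(a,S[i]*q[i]); P=P+r.apply(seg[i]); pts.append(P)
    return np.array(pts),r*Ro.from_euler('z',np.pi/2)
def solve(pos,R,q0,g,reg=.02):
    def f(q):
        p,r=chain(q,g); return np.r_[(p[-1]-pos)*20,(R.inv()*r).as_rotvec()*5,reg*(q-q0)]
    s=least_squares(f,np.clip(q0,LO+1e-3,HI-1e-3),bounds=(LO+.02,HI-.02)); p,r=chain(s.x,g)
    return s.x,np.linalg.norm(p[-1]-pos),(R.inv()*r).magnitude(),p
E
python3 - <<'E'
from ik import *
np.set_printoptions(precision=3,suppress=True)
L=pickle.load(open('log.pkl','rb'))
D=L+[dict(joints=[1.42551352,0.50832932,-0.23750799,1.50111553,0.12566868,1.14892911,-0.15480728],tool_pos=[0.15488549,-0.60492519,0.19984041])]
r=least_squares(lambda g:np.concatenate([chain(d['joints'],g)[0][-1]-d['tool_pos'] for d in D]),[.24,.57,.38,.39,0,0,0])
print(r.x,abs(r.fun).max()); g=r.x; pickle.dump(g,open('geo.pkl','wb'))
q0=D[-2]['joints'] 
rng=np.random.default_rng(0)
c6,s6=np.cos(.1056),np.sin(.1056)
for yaw in(-70,-55,-40,-25):
  for pit in(5,12):
    for flip in(0,1):
      R=pose(yaw,pit)*Ro.from_euler('z',np.pi*flip)
      best=None
      for k in range(14):
        qs=q0 if k==0 else rng.uniform(LO,HI)
        x,e,a,p=solve(np.array([.575,-.14,.065]),R,qs,g,.002)
        if e<.002 and a<.01:
            m=np.minimum(x-LO,HI-x).min()
            if best is None or m>best[0]: best=(m,x,p)
      if best: print(yaw,pit,flip,'margin %.2f'%best[0],best[1],'elbow',best[2][2],'wrist',best[2][4])
      else: print(yaw,pit,flip,'none')
E
```

```text
[ 0.244  0.578  0.382  0.39  -0.006 -0.019 -0.   ] 2.0467326722339862e-09Traceback (most recent call last):
  File "<stdin>", line 17, in <module>
  File "ik.py", line 17, in solve
    s=least_squares(f,np.clip(q0,LO+1e-3,HI-1e-3),bounds=(LO+.02,HI-.02)); p,r=chain(s.x,g)
    return func(*args, **kwargs)
    raise ValueError("Initial guess is outside of provided bounds")
ValueError: Initial guess is outside of provided bounds
```

```bash
sed -i 's/LO+1e-3,HI-1e-3/LO+.03,HI-.03/' ik.py
cat > srch.py <<'E'
from ik import *
np.set_printoptions(precision=2,suppress=True)
g=Y(); L=pickle.load(open('log.pkl','rb')); q0=L[-1]['joints']; rng=np.random.default_rng(0)
for yaw in(-75,-60,-45,-30):
  for pit in(5,14):
    for flip in(0,1):
      R=pose(yaw,pit)*Ro.from_euler('z',np.pi*flip); best=None
      for k in range(12):
        qs=q0 if k==0 else rng.uniform(LO,HI)
        x,e,a,p=solve(np.array([.575,-.14,.065]),R,qs,g,.002)
        if e<.002 and a<.01:
            m=np.minimum(x-LO,HI-x).min()
            if best is None or m>best[0]: best=(m,x,p)
      if best: print(yaw,pit,flip,'margin %.2f'%best[0],best[1],'elbow',best[2][2],'wrist',best[2][4])
      else: print(yaw,pit,flip,'none')
E
time python3 srch.py
```

```text
-75 5 0 margin 0.51 [-0.67  1.18  0.25  1.99  1.25  1.26 -1.51] elbow [0.42 0.33 0.47] wrist [0.47 0.24 0.1 ]
-75 5 1 margin 0.51 [-0.58  1.16  0.11  1.99  1.3   1.39  1.6 ] elbow [0.45 0.28 0.48] wrist [0.47 0.24 0.1 ]
-75 14 0 margin 0.47 [-0.41  1.03 -0.12  2.03  1.36  1.45 -1.51] elbow [0.46 0.19 0.54] wrist [0.48 0.23 0.16]
-75 14 1 margin 0.47 [-0.39  1.04 -0.15  2.03  1.36  1.47  1.63] elbow [0.46 0.18 0.54] wrist [0.48 0.23 0.16]
-60 5 0 margin 0.25 [-0.92  1.32  0.58  2.25  1.58  0.89 -1.89] elbow [0.34 0.44 0.39] wrist [0.38 0.2  0.1 ]
-60 5 1 margin 0.25 [-0.66  1.19  0.18  2.25  1.58  1.31  1.28] elbow [0.43 0.32 0.46] wrist [0.38 0.2  0.1 ]
-60 14 0 margin 0.21 [-0.47  1.04 -0.06  2.29  1.63  1.39 -1.76] elbow [0.45 0.22 0.54] wrist [0.39 0.19 0.16]
-60 14 1 margin 0.21 [-0.55  1.05  0.05  2.29  1.63  1.29  1.37] elbow [0.43 0.26 0.53] wrist [0.39 0.19 0.16]
-45 5 0 margin 0.02 [-0.3   1.29 -0.28  2.48  1.81  1.94 -2.07] elbow [0.53 0.16 0.4 ] wrist [0.3  0.14 0.1 ]
-45 5 1 margin 0.02 [-0.3   1.29 -0.28  2.48  1.81  1.94  1.07] elbow [0.53 0.16 0.4 ] wrist [0.3  0.14 0.1 ]
-45 14 0 none
-45 14 1 none
-30 5 0 none
-30 5 1 none
-30 14 0 none
-30 14 1 none
real	1m13.278s
user	1m8.945s
sys	0m0.148s
```

```bash
cat > plan.py <<'E'
from ik import *
from rows import *
import sys
np.set_printoptions(precision=2,suppress=True)
def track(wps,q=None):
    g=Y(); q=get_state()['joints'] if q is None else q
    for pos,yaw,pit in wps:
        q1,e,a,p=solve(np.array(pos),pose(yaw,pit),q,g,.01); print(q1,'err %.4f %.3f'%(e,a),'dqmax %.2f'%abs(q1-q).max(),'W',p[4]); q=q1
    return q
def W2T(r,phi,zw,yaw,pit):
    d=pose(yaw,pit).as_matrix()[:,2]; ph=np.radians(phi)
    return (tuple((np.array([r*np.cos(ph),r*np.sin(ph),zw])+.39*d).round(4)),yaw,pit)
E
python3 - <<'E'
from plan import *
n=20
w=[W2T(.36+.015*min(1,k/5),-44.5+90.5*k/n,.34-.14*max(0,(k-10)/10),-112+52*k/n,1+4*k/n) for k in range(1,n+1)]
track(w); 
for x in w[::4]: print(x)
rows(w[:5])
E
```

```text
[ 0.8   0.61 -0.25  2.45  1.84  1.66 -1.43] err 0.0000 0.000 dqmax 0.06 W [ 0.28 -0.23  0.34]
[ 0.74  0.61 -0.28  2.44  1.8   1.68 -1.43] err 0.0000 0.000 dqmax 0.06 W [ 0.3  -0.21  0.34]
[ 0.68  0.61 -0.31  2.43  1.77  1.69 -1.42] err 0.0000 0.000 dqmax 0.06 W [ 0.32 -0.19  0.34]
[ 0.62  0.62 -0.34  2.42  1.73  1.71 -1.41] err 0.0000 0.000 dqmax 0.06 W [ 0.33 -0.17  0.34]
[ 0.56  0.62 -0.36  2.41  1.7   1.73 -1.41] err 0.0000 0.000 dqmax 0.06 W [ 0.35 -0.14  0.34]
[ 0.5   0.62 -0.39  2.41  1.66  1.75 -1.41] err 0.0000 0.000 dqmax 0.06 W [ 0.36 -0.11  0.34]
[ 0.44  0.63 -0.42  2.41  1.63  1.76 -1.42] err 0.0000 0.000 dqmax 0.06 W [ 0.37 -0.08  0.34]
[ 0.38  0.63 -0.44  2.41  1.59  1.78 -1.43] err 0.0000 0.000 dqmax 0.06 W [ 0.37 -0.05  0.34]
[ 0.32  0.64 -0.47  2.41  1.56  1.8  -1.43] err 0.0000 0.000 dqmax 0.06 W [ 0.37 -0.02  0.34]
[ 0.26  0.64 -0.5   2.41  1.52  1.82 -1.44] err 0.0000 0.000 dqmax 0.06 W [0.37 0.   0.34]
[ 0.18  0.68 -0.51  2.42  1.48  1.84 -1.5 ] err 0.0000 0.000 dqmax 0.07 W [0.37 0.03 0.33]
[ 0.11  0.72 -0.53  2.43  1.44  1.86 -1.56] err 0.0000 0.000 dqmax 0.07 
[... 618 characters left out ...]
0 0.000 dqmax 0.07 W [0.28 0.25 0.21]
[-0.47  1.06 -0.62  2.44  1.17  1.9  -1.99] err 0.0000 0.000 dqmax 0.07 W [0.26 0.27 0.2 ]
((np.float64(0.1487), np.float64(-0.601), np.float64(0.3318)), -109.4, 1.2)
((np.float64(0.287), np.float64(-0.5247), np.float64(0.3264)), -99.0, 2.0)
((np.float64(0.3837), np.float64(-0.4141), np.float64(0.3209)), -88.6, 2.8)
((np.float64(0.4429), np.float64(-0.2882), np.float64(0.2735)), -78.2, 3.6)
((np.float64(0.4635), np.float64(-0.159), np.float64(0.2121)), -67.8, 4.4)
[-0.05, -0.01, 0.05] [-0.4, 4.3, -2.3]
[-0.09, -0.01, 0.04] [-0.3, 7.2, -5.1]
[-0.14, -0.0, 0.04] [-0.2, 9.8, -8.1]
[-0.18, -0.0, 0.04] [-0.1, 12.2, -11.2]
[-0.23, 0.0, 0.04] [0.0, 14.3, -14.5]
```

>>> play_rows(targets=[[[-0.05,-0.01,0.05],[-0.4,4.2,-2.3],0],[[-0.09,0,0.04],[-0.3,7.4,-4.9],0],[[-0.14,0,0.04],[-0.2,10.3,-7.7],0],[[-0.18,0,0.04],[-0.1,12.7,-10.7],0],[[-0.23,0,0.04],[0,14.8,-14],0]])

```text
t: 2.28
tool_pos: [0.2886, -0.5326, 0.3265]
tcp_rot: [0.546, 0.466, -0.529, 0.452]
force: [0.8, -0.1, 0.4]
width: 0.0004
```

```bash
cat > st.py <<'E'
from log import *; from scipy.spatial.transform import Rotation as Ro
s,L=log(); np.set_printoptions(precision=3,suppress=True)
R=Ro.from_quat(s['tcp_rot']).as_matrix(); z=R[:,2]
print('t %.2f'%s['t'],'q',s['joints'],'p',s['tool_pos'],'F',s['force'],'yaw %.1f pit %.1f roll %.3f'%(np.degrees(np.arctan2(z[1],z[0])),np.degrees(-np.arcsin(z[2])),R[2,1]))
E
python3 st.py; python3 - <<'E'
from plan import *
n=20
w=[W2T(.36+.02*min(1,k/5),-44.5+90.5*k/n,.34-.14*max(0,(k-10)/10),-112+52*k/n,1+4*k/n) for k in range(1,n+1)]
rows(w[5:10])
E
```

```text
t 2.28 q [ 0.566  0.623 -0.34   2.404  1.724  1.713 -1.405] p [ 0.289 -0.533  0.327] F [ 0.814 -0.11   0.443] yaw -99.0 pit 1.8 roll 0.001
[-0.04, 0.01, -0.0] [0.3, 2.5, -3.6]
[-0.09, 0.01, -0.0] [0.5, 4.6, -6.7]
[-0.14, 0.01, -0.01] [0.7, 6.5, -9.9]
[-0.18, 0.02, -0.01] [1.0, 8.0, -13.2]
[-0.23, 0.02, -0.01] [1.2, 9.4, -16.5]
```

>>> play_rows(targets=[[[-0.04,0.01,0],[0.3,2.5,-3.5],0],[[-0.09,0.01,0],[0.5,4.6,-6.7],0],[[-0.14,0.01,0],[0.7,6.5,-9.9],0],[[-0.18,0.01,0],[0.9,8,-13.2],0],[[-0.23,0.02,-0.01],[1.2,9.4,-16.5],0]])

```text
t: 2.7
tool_pos: [0.4076, -0.3833, 0.3197]
tcp_rot: [0.494, 0.53, -0.469, 0.505]
force: [1.6, -0.3, -0.4]
width: -0.0
```

```bash
python3 st.py; python3 - <<'E'
from plan import *
n=20
w=[W2T(.36+.025*min(1,k/5),-44.5+90.5*k/n,.34-.14*max(0,(k-10)/10),-112+52*k/n,1+4*k/n) for k in range(1,n+1)]
track(w[10:]);rows(w[10:15])
E
```

```text
t 2.70 q [ 0.245  0.642 -0.481  2.403  1.527  1.81  -1.436] p [ 0.408 -0.383  0.32 ] F [ 1.612 -0.26  -0.432] yaw -85.9 pit 2.9 roll 0.001
[ 0.18  0.68 -0.5   2.4   1.49  1.83 -1.47] err 0.0000 0.000 dqmax 0.07 W [0.38 0.04 0.33]
[ 0.11  0.72 -0.52  2.4   1.45  1.85 -1.53] err 0.0000 0.000 dqmax 0.07 W [0.38 0.07 0.31]
[ 0.04  0.76 -0.53  2.41  1.42  1.87 -1.58] err 0.0000 0.000 dqmax 0.07 W [0.37 0.1  0.3 ]
[-0.04  0.8  -0.55  2.41  1.38  1.88 -1.64] err 0.0000 0.000 dqmax 0.07 W [0.36 0.12 0.28]
[-0.11  0.84 -0.56  2.42  1.34  1.89 -1.69] err 0.0000 0.000 dqmax 0.07 W [0.35 0.15 0.27]
[-0.18  0.89 -0.57  2.42  1.31  1.9  -1.75] err 0.0000 0.000 dqmax 0.07 W [0.34 0.18 0.26]
[-0.25  0.93 -0.58  2.42  1.27  1.91 -1.8 ] err 0.0000 0.000 dqmax 0.07 W [0.32 0.21 0.24]
[-0.33  0.97 -0.59  2.42  1.24  1.91 -1.85] err 0.0000 0.000 dqmax 0.07 W [0.31 0.23 0.23]
[-0.4   1.01 -0.6   2.41  1.21  1.91 -1.91] err 0.0000 0.000 dqmax 0.07 W [0.29 0.25 0.21]
[-0.47  1.05 -0.61  2.41  1.18  1.91 -1.95] err 0.0000 0.000 dqmax 0.07 W [0.27 0.28 0.2 ]
[-0.04, 0.01, -0.0] [1.7, 2.3, -3.0]
[-0.09, 0.01, -0.01] [3.4, 3.9, -6.0]
[-0.13, 0.01, -0.01] [5.1, 5.2, -9.2]
[-0.18, 0.02, -0.01] [6.8, 6.3, -12.3]
[-0.22, 0.02, -0.01] [8.5, 7.1, -15.5]
```

>>> play_rows(targets=[[[-0.04,0.01,0],[1.7,2.3,-3],0],[[-0.09,0.01,0],[3.4,3.9,-6],0],[[-0.13,0.01,0],[5,5.2,-9.2],0],[[-0.18,0.02,0],[6.7,6.3,-12.3],0],[[-0.22,0.02,-0.01],[8.4,7.1,-15.5],0]])

```text
t: 3.12
tool_pos: [0.4667, -0.2193, 0.2435]
tcp_rot: [0.438, 0.585, -0.406, 0.549]
force: [0.0, 0.2, 0.0]
width: -0.0
```

```bash
python3 st.py; python3 - <<'E'
from plan import *
n=20
w=[W2T(.36+.025*min(1,k/5),-44.5+90.5*k/n,.34-.14*max(0,(k-10)/10),-112+52*k/n,1+4*k/n) for k in range(1,n+1)]
rows(w[15:20])
E
```

```text
t 3.12 q [-0.116  0.843 -0.548  2.412  1.339  1.886 -1.698] p [ 0.467 -0.219  0.244] F [0.036 0.168 0.014] yaw -73.3 pit 3.8 roll 0.006
[-0.05, 0.01, -0.01] [1.8, 1.3, -2.9]
[-0.1, 0.01, -0.01] [3.6, 2.4, -5.9]
[-0.14, 0.01, -0.02] [5.3, 3.2, -8.9]
[-0.19, 0.02, -0.02] [7.0, 3.7, -11.9]
[-0.23, 0.02, -0.02] [8.8, 4.1, -14.9]
```

>>> play_rows(targets=[[[-0.05,0.01,-0.01],[1.8,1.3,-2.9],0],[[-0.1,0.01,-0.01],[3.6,2.4,-5.9],0],[[-0.14,0.01,-0.02],[5.3,3.2,-8.9],0],[[-0.19,0.02,-0.02],[7,3.7,-11.9],0],[[-0.23,0.02,-0.02],[8.8,4.1,-14.9],0]])

```text
t: 3.53
tool_pos: [0.4615, -0.0589, 0.166]
tcp_rot: [0.37, 0.636, -0.337, 0.588]
force: [0.9, 1.2, 0.4]
width: 0.0
```

```bash
cat > look.py <<'E'
from plant import viewer
import cv2,pickle,sys
n=sys.argv[1]
for c in("scene","top"):
    d=viewer.snapshot(c); pickle.dump(d,open(f'{c}{n}.pkl','wb')); im=d['img'][:,:,::-1]
    im=im[60:330,150:400] if c=='scene' else im[110:330,170:420]
    cv2.imwrite(f'pics/{c}{n}.png',cv2.resize(im,None,fx=2.2,fy=2.2,interpolation=cv2.INTER_CUBIC))
E
python3 st.py; python3 look.py 2
```

```text
t 3.53 q [-0.482  1.049 -0.594  2.408  1.179  1.895 -1.957] p [ 0.462 -0.059  0.166] F [0.874 1.202 0.388] yaw -60.1 pit 4.7 roll 0.006
```

View pics/scene2.png

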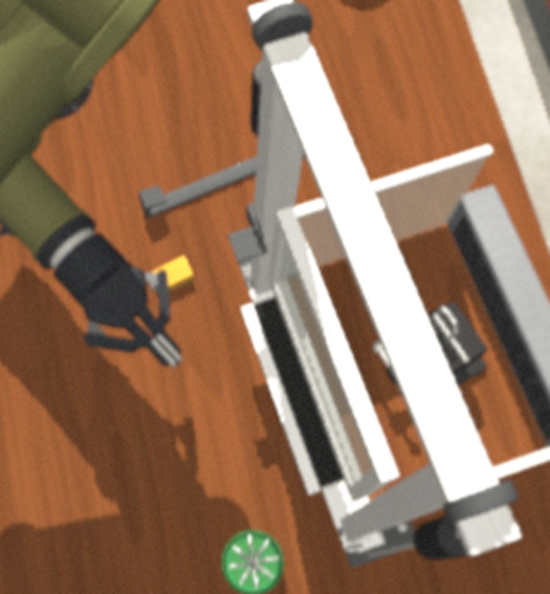

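View pics/top2.png

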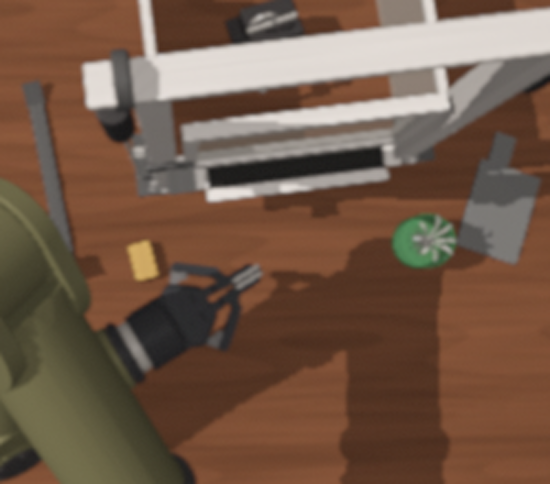

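```bash
cat >> plan.py <<'E'
M=np.array([.54835,-.0872]);LX=np.array([.9944,.1054]);LY=np.array([-.1054,.9944])
def T(lx,ly,z,yaw,pit): # lip-frame TCP in mm
    return (tuple(np.r_[M+LX*lx/1000+LY*ly/1000,z].round(4)),yaw,pit)
import rows as _r, ik
RZ=Ro.from_euler('z',-np.pi/2)
def pose2(yaw,pit): return pose(yaw,pit)*RZ
def track2(wps,q=None,reg=.01):
    g=Y(); q=get_state()['joints'] if q is None else q
    for pos,yaw,pit in wps:
        q1,e,a,p=solve(np.array(pos),pose2(yaw,pit),q,g,reg); print(q1,'err %.4f %.3f'%(e,a),'dq %.2f'%abs(q1-q).max(),'W',p[4]); q=q1
    return q
def rows2(wps):
    s=get_state();R0=Ro.from_quat(s['tcp_rot']);p0=s['tool_pos']
    for pos,yaw,pit in wps:
        r=(R0.inv()*pose2(yaw,pit)).as_rotvec(); t=R0.inv().apply(np.array(pos)-p0)*100
        print(r.round(2).tolist(),t.round(2).tolist())
E
python3 - <<'E'
from plan import *
q=get_state()['joints'].copy(); q[6]+=1.57
for yt in (30,50,70):
  for yaw in(-55,-50,-45,-40):
    print(yt,yaw); track2([T(-30,yt,.1,-60,5),T(-30,yt,.067,yaw,5),T(14,yt,.067,yaw,5),T(14,yt,.14,yaw,5),T(14,yt,.21,yaw,5)],q)
E
```

```text
30 -55
[-0.42  1.17 -0.52  2.28  1.35  1.91 -0.32] err 0.0000 0.000 dq 0.17 W [0.32 0.28 0.13]
[-0.44  1.26 -0.49  2.34  1.42  1.92 -0.44] err 0.0000 0.000 dq 0.12 W [0.29 0.26 0.1 ]
[-0.4   1.23 -0.47  2.25  1.51  1.92 -0.29] err 0.0000 0.000 dq 0.15 W [0.34 0.26 0.1 ]
[-0.38  1.07 -0.51  2.29  1.48  1.91 -0.19] err 0.0000 0.000 dq 0.16 W [0.34 0.26 0.17]
[-0.36  0.91 -0.55  2.31  1.45  1.91 -0.05] err 0.0000 0.000 dq 0.16 W [0.34 0.26 0.24]
30 -50
[-0.42  1.17 -0.52  2.28  1.35  1.91 -0.32] err 0.0000 0.000 dq 0.17 W [0.32 0.28 0.13]
[-0.46  1.29 -0.48  2.42  1.46  1.94 -0.53] err 0.0000 0.000 dq 0.21 W [0.27 0.24 0.1 ]
[-0.41  1.25 -0.45  2.33  1.56  1.94 -0.37] err 0.0000 0.000 dq 0.16 W [0.31 0.24 0.1 ]
[-0.4   1.08 -0.5   2.38  1.53  1.92 -0.26] err 0.0000 0.000 dq 0.17 W [0.31 0.24 0.17]
[-0.37  0.91 -0.54  2.4   1.51  1.9  -0.11] err 0.0000 0.000 dq 0.17 W [0.31 0.24 0.24]
30 -45
[-0.42  1.17 -0.52  2.28  1.35  1.91 -0.32] err 0.0000 0.000 dq 0.17 W [0.32 0.28 0.13]
[-0.49  1.33 -0.44  2.48  1.5   1.94 -0.61] err 0.0028 0.017 dq 0.29 W [0.25 0.22 0.1 ]
[-0.44  1.27 -0.41  2.4
[... 3563 characters left out ...]
26 -0.45  2.36  1.56  1.94 -0.41] err 0.0000 0.000 dq 0.16 W [0.28 0.26 0.1 ]
[-0.48  1.09 -0.5   2.41  1.52  1.92 -0.3 ] err 0.0000 0.000 dq 0.17 W [0.28 0.26 0.17]
[-0.46  0.91 -0.55  2.43  1.5   1.9  -0.14] err 0.0000 0.000 dq 0.18 W [0.28 0.26 0.24]
70 -40
[-0.47  1.16 -0.55  2.22  1.3   1.93 -0.28] err 0.0000 0.000 dq 0.19 W [0.32 0.32 0.13]
[-0.59  1.34 -0.44  2.48  1.48  1.94 -0.63] err 0.0052 0.033 dq 0.34 W [0.22 0.24 0.09]
[-0.52  1.28 -0.4   2.44  1.61  1.94 -0.5 ] err 0.0000 0.000 dq 0.14 W [0.26 0.23 0.1 ]
[-0.49  1.11 -0.48  2.48  1.57  1.94 -0.36] err 0.0022 0.014 dq 0.17 W [0.26 0.24 0.17]
[-0.44  0.93 -0.58  2.48  1.54  1.94 -0.17] err 0.0042 0.026 dq 0.19 W [0.27 0.24 0.24]
```

```bash
python3 - <<'E'
from plan import *
s=get_state();R0=Ro.from_quat(s['tcp_rot']);p0=s['tool_pos']
tgt=np.array(T(-45,55,.12,-60,5)[0]); print(tgt)
n=13
for k in range(1,6):
    f=k/n; print((0,0,round(-1.5708*f,2)),(R0.inv().apply((tgt-p0)*f)*100).round(2))
E
```

```text
[ 0.5  -0.04  0.12]
(0, 0, -0.12) [0.33 0.31 0.05]
(0, 0, -0.24) [0.66 0.61 0.1 ]
(0, 0, -0.36) [0.99 0.92 0.14]
(0, 0, -0.48) [1.32 1.22 0.19]
(0, 0, -0.6) [1.66 1.53 0.24]
```

>>> play_rows(targets=[[[0,0,-0.12],[0.3,0.3,0],0],[[0,0,-0.24],[0.6,0.6,0.1],0],[[0,0,-0.36],[1,0.9,0.1],0],[[0,0,-0.48],[1.3,1.2,0.2],0],[[0,0,-0.6],[1.6,1.5,0.2],0]])

```text
t: 4.05
tool_pos: [0.4756, -0.0498, 0.148]
tcp_rot: [0.163, 0.717, -0.497, 0.461]
force: [-0.2, 0.7, 0.5]
width: -0.0001
```

>>> play_rows(targets=[[[0,0,-0.12],[0,0.4,0],0],[[0,0,-0.24],[0.1,0.8,0.1],0],[[0,0,-0.36],[0.2,1.2,0.1],0],[[0,0,-0.48],[0.3,1.6,0.2],0],[[0,0,-0.6],[0.4,2,0.2],0]])

```text
t: 4.47
tool_pos: [0.4886, -0.0451, 0.1341]
tcp_rot: [-0.057, 0.732, -0.614, 0.291]
force: [0.6, 0.1, -0.3]
width: 0.0001
```

```bash
python3 st.py; python3 - <<'E'
from plan import *
w=[T(-45,55,.115,-60,5),T(-45,55,.11,-60,5),T(-45,55,.1,-60,5),T(-45,55,.09,-60,5),T(-45,55,.08,-60,5)]
track2(w);rows2(w)
E
```

```text
t 4.47 q [-0.457  1.115 -0.578  2.318  1.248  1.933 -0.708] p [ 0.489 -0.045  0.134] F [ 0.62   0.051 -0.286] yaw -60.1 pit 4.4 roll -0.931
[-0.45  1.15 -0.58  2.28  1.28  1.94 -0.33] err 0.0000 0.000 dq 0.38 W [0.3  0.3  0.15]
[-0.45  1.16 -0.57  2.28  1.28  1.94 -0.34] err 0.0000 0.000 dq 0.01 W [0.3  0.3  0.14]
[-0.45  1.18 -0.57  2.27  1.28  1.94 -0.35] err 0.0000 0.000 dq 0.02 W [0.3  0.3  0.13]
[-0.46  1.2  -0.56  2.27  1.29  1.94 -0.36] err 0.0000 0.000 dq 0.02 W [0.3  0.3  0.12]
[-0.46  1.22 -0.55  2.26  1.3   1.93 -0.38] err 0.0000 0.000 dq 0.02 W [0.3  0.3  0.11]
[-0.01, -0.0, -0.37] [-0.42, 2.22, -0.07]
[-0.01, -0.0, -0.37] [-0.24, 2.69, -0.03]
[-0.01, -0.0, -0.37] [0.11, 3.62, 0.05]
[-0.01, -0.0, -0.37] [0.47, 4.55, 0.12]
[-0.01, -0.0, -0.37] [0.83, 5.48, 0.2]
```

>>> play_rows(targets=[[[0,0,-0.12],[-0.2,0.8,0],0],[[0,0,-0.24],[-0.3,1.6,0],0],[[-0.01,0,-0.37],[0,2.6,0],0],[[-0.01,0,-0.37],[0.3,3.6,0.1],0],[[-0.01,0,-0.37],[0.6,4.6,0.1],0]])

```text
t: 4.88
tool_pos: [0.497, -0.0389, 0.0893]
tcp_rot: [-0.189, 0.711, -0.654, 0.175]
force: [0.6, -0.9, -0.3]
width: -0.0004
```

```bash
python3 st.py; python3 look.py 3; python3 - <<'E'
from plan import *
w=[T(-42,55,.08,-59,5),T(-38,55,.07,-57,5),T(-34,55,.063,-56,5),T(-30,55,.061,-55,5),T(-26,55,.061,-54,5)]
track2(w);rows2(w)
E
```

```text
t 4.88 q [-0.457  1.204 -0.556  2.266  1.29   1.935 -0.37 ] p [ 0.497 -0.039  0.089] F [ 0.64  -0.949 -0.269] yaw -60.1 pit 4.8 roll -0.996
[-0.46  1.22 -0.55  2.27  1.31  1.94 -0.38] err 0.0000 0.000 dq 0.02 W [0.3  0.3  0.11]
[-0.46  1.25 -0.54  2.29  1.34  1.94 -0.41] err 0.0000 0.000 dq 0.03 W [0.29 0.29 0.1 ]
[-0.47  1.27 -0.53  2.29  1.37  1.94 -0.42] err 0.0000 0.000 dq 0.02 W [0.29 0.29 0.1 ]
[-0.47  1.27 -0.52  2.3   1.38  1.94 -0.42] err 0.0000 0.000 dq 0.02 W [0.29 0.28 0.1 ]
[-0.47  1.27 -0.52  2.3   1.4   1.94 -0.43] err 0.0000 0.000 dq 0.02 W [0.29 0.28 0.1 ]
[-0.0, -0.02, -0.0] [-0.42, 0.79, 0.16]
[-0.0, -0.05, -0.0] [-0.79, 1.77, 0.41]
[-0.0, -0.07, -0.01] [-1.15, 2.45, 0.63]
[-0.0, -0.09, -0.01] [-1.51, 2.64, 0.81]
[-0.0, -0.11, -0.01] [-1.89, 2.62, 0.96]
```

View pics/scene3.png

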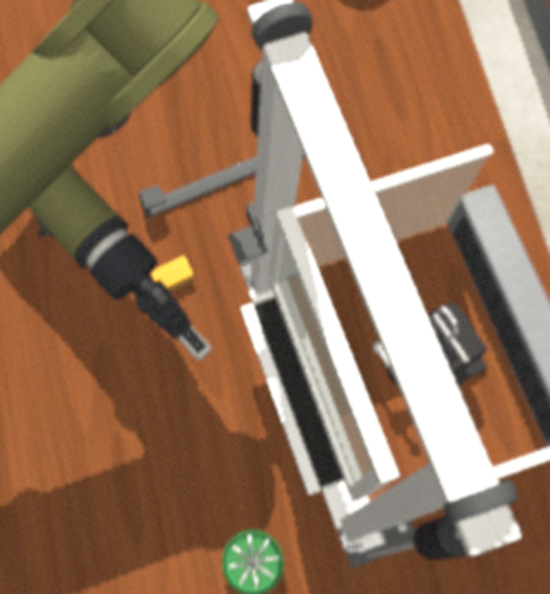

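View pics/top3.png

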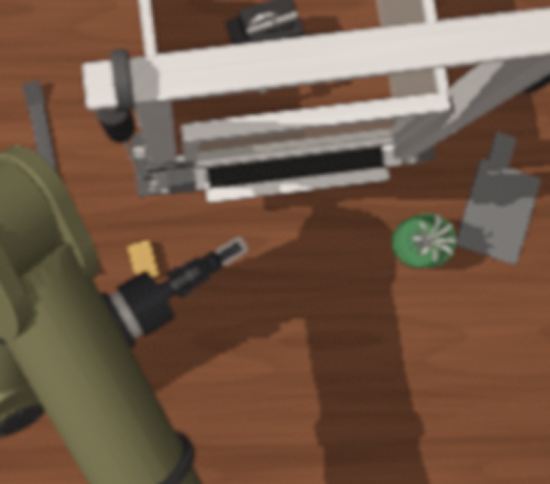

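>>> play_rows(targets=[[[0,-0.02,0],[-0.4,0.8,0.2],0],[[0,-0.05,0],[-0.8,1.7,0.4],0],[[0,-0.07,0],[-1.2,2.3,0.6],0],[[0,-0.09,0],[-1.5,2.6,0.8],0],[[0,-0.11,0],[-1.9,2.6,1],0]])

```text
t: 5.4
tool_pos: [0.5172, -0.0355, 0.0606]
tcp_rot: [-0.227, 0.701, -0.642, 0.213]
force: [-0.1, -0.7, -0.2]
width: 0.0003
```

```bash
python3 st.py; python3 - <<'E'
from plan import *
w=[T(-19,55,.0615,-52,5),T(-12,55,.0615,-50,5),T(-5,55,.0615,-48,5),T(2,55,.0615,-46,5),T(9,55,.0615,-44.5,5)]
track2(w);rows2(w)
E
```

```text
t 5.40 q [-0.473  1.273 -0.51   2.308  1.406  1.938 -0.439] p [ 0.517 -0.036  0.061] F [-0.116 -0.699 -0.179] yaw -53.7 pit 4.9 roll -0.996
[-0.47  1.27 -0.5   2.32  1.43  1.94 -0.43] err 0.0000 0.000 dq 0.03 W [0.28 0.27 0.1 ]
[-0.48  1.27 -0.49  2.34  1.47  1.94 -0.44] err 0.0000 0.000 dq 0.03 W [0.28 0.26 0.1 ]
[-0.48  1.28 -0.47  2.36  1.51  1.94 -0.45] err 0.0000 0.000 dq 0.04 W [0.28 0.26 0.1 ]
[-0.48  1.28 -0.45  2.38  1.54  1.94 -0.46] err 0.0000 0.000 dq 0.04 W [0.27 0.25 0.1 ]
[-0.48  1.28 -0.43  2.4   1.58  1.94 -0.46] err 0.0000 0.000 dq 0.03 W [0.27 0.24 0.1 ]
[-0.0, -0.03, -0.01] [-0.59, -0.11, 0.29]
[-0.0, -0.06, -0.01] [-1.18, -0.14, 0.64]
[-0.0, -0.1, -0.02] [-1.79, -0.16, 0.99]
[-0.0, -0.13, -0.02] [-2.39, -0.19, 1.34]
[-0.0, -0.16, -0.02] [-3.0, -0.21, 1.7]
```

>>> play_rows(targets=[[[0,-0.03,0],[-0.6,0,0.3],0],[[0,-0.06,0],[-1.2,0,0.6],0],[[0,-0.1,0],[-1.8,0,1],0],[[0,-0.13,0],[-2.4,0,1.3],0],[[0,-0.16,0],[-3,0,1.7],0]])

```text
t: 5.82
tool_pos: [0.5519, -0.0313, 0.0598]
tcp_rot: [-0.278, 0.681, -0.621, 0.27]
force: [0.4, 0.6, 0.2]
width: 0.0
```

```bash
python3 st.py; python3 look.py 4
```

```text
t 5.82 q [-0.486  1.289 -0.424  2.393  1.579  1.941 -0.49 ] p [ 0.552 -0.031  0.06 ] F [0.42  0.606 0.218] yaw -44.3 pit 4.7 roll -0.996
```

View pics/scene4.png

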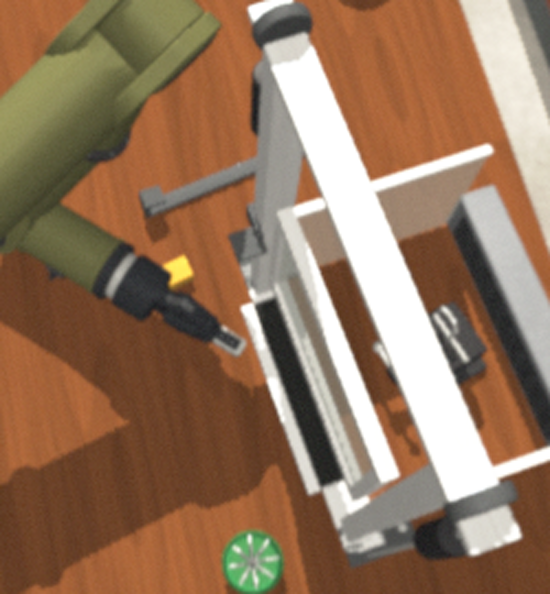

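View pics/top4.png

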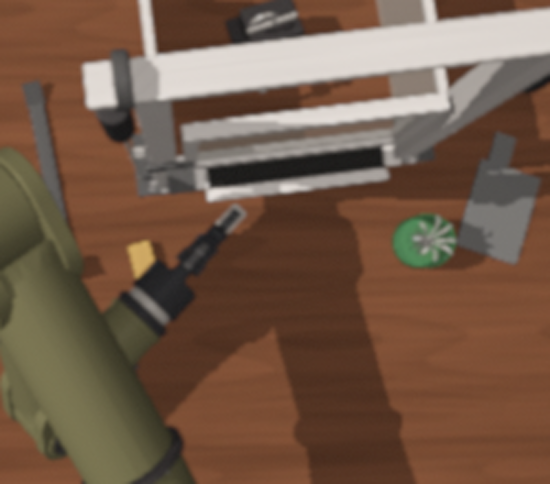

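```bash
python3 - <<'E'
from h import *
from plant import get_state
from scipy.spatial.transform import Rotation as Ro
s=get_state();R=Ro.from_quat(s['tcp_rot']).as_matrix();p=s['tool_pos']
for c,(ox,oy) in(('scene',(150,60)),('top',(170,110))):
    d=pickle.load(open(f'{c}4.pkl','rb')); u=proj(d,np.array([p,p-.05*R[:,2],p-.15*R[:,2]])); print(c,u.round(1).tolist(),((u-[ox,oy]+.5)*2.2).round(0).tolist())
    im=d['img'][:,:,::-1]
    a=im[195:245,235:295] if c=='scene' else im[180:230,250:310]
    cv2.imwrite(f'pics/tip_{c}.png',cv2.resize(a,None,fx=10,fy=10,interpolation=cv2.INTER_CUBIC))
E
```

```text
scene [[268.7, 224.1], [253.4, 214.7], [223.1, 196.1]] [[262.0, 362.0], [229.0, 341.0], [162.0, 300.0]]
top [[285.5, 196.6], [274.3, 208.5], [251.3, 233.0]] [[255.0, 192.0], [230.0, 218.0], [180.0, 272.0]]
```

View pics/tip_scene.png

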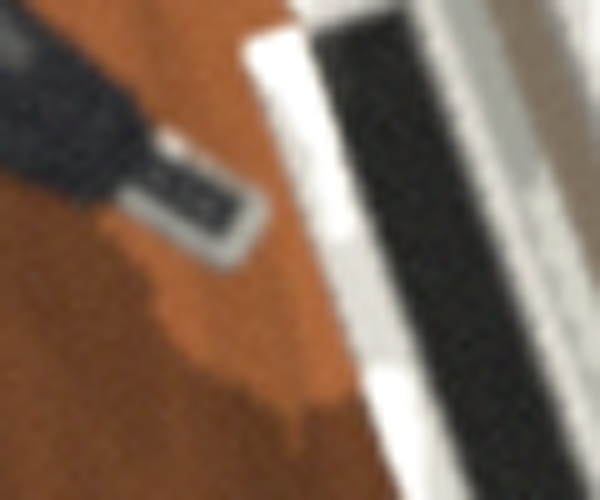

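View pics/tip_top.png

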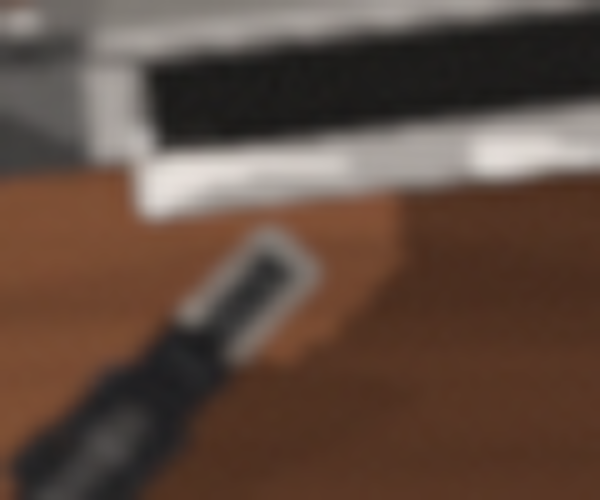

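```bash
python3 - <<'E'
from h import *
from scipy.spatial.transform import Rotation as Ro
L=pickle.load(open('log.pkl','rb'))
for n in(2,3):
    t={2:3.53,3:4.88}[n]; s=min(L,key=lambda s:abs(s['t']-t)); R=Ro.from_quat(s['tcp_rot']).as_matrix();p=s['tool_pos']
    tiles=[]
    for c in('scene','top'):
        d=pickle.load(open(f'{c}{n}.pkl','rb')); u=proj(d,np.array([p,p-.03*R[:,2],p-.15*R[:,2]])); print(n,c,u.round(1).tolist())
        im=cv2.resize(d['img'][:,:,::-1],None,fx=6,fy=6,interpolation=cv2.INTER_CUBIC)
        for v in u: cv2.drawMarker(im,tuple(int(x) for x in (v+.5)*6),(0,0,255),cv2.MARKER_CROSS,14,1)
        cx,cy=((u[1]+.5)*6).astype(int); tiles.append(im[cy-200:cy+200,cx-200:cx+200])
    cv2.imwrite(f'pics/tipchk{n}.png',np.hstack(tiles))
E
```

```text
2 scene [[237.7, 232.7], [229.7, 224.0], [198.2, 189.7]]
2 top [[299.3, 224.9], [290.0, 230.7], [252.0, 253.9]]
3 scene [[250.0, 228.6], [242.5, 220.5], [213.1, 188.6]]
3 top [[289.2, 214.0], [280.5, 219.3], [245.0, 240.7]]
```

View pics/tipchk2.png

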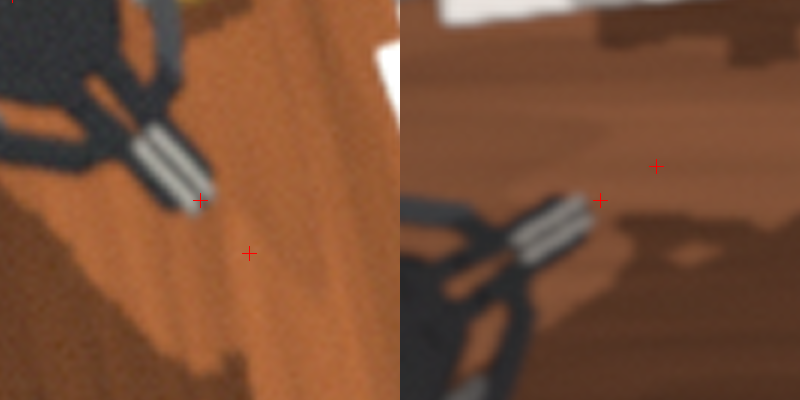

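View pics/tipchk3.png

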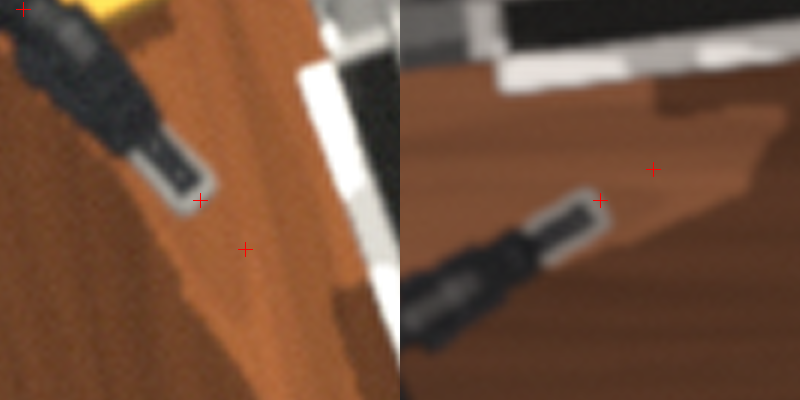

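```bash
python3 - <<'E'
from h import *
tiles=[]
for c in('scene','top'):
    d=pickle.load(open(f'{c}0.pkl','rb')); th=np.linspace(0,2*np.pi,60)
    im=cv2.resize(d['img'][:,:,::-1],None,fx=3,fy=3,interpolation=cv2.INTER_CUBIC)
    for r in (.09,.1,.11):
        u=proj(d,np.c_[r*np.cos(th),r*np.sin(th),0*th]); cv2.polylines(im,[((u+.5)*3).astype(int).reshape(-1,1,2)],True,(0,0,255),1)
    u=proj(d,[[0,0,0]])[0];print(u)
    x,y=((u+.5)*3).astype(int); y0=max(0,min(y-180,im.shape[0]-360));x0=max(0,x-200)
    tiles.append(im[y0:y0+360,x0:x0+400])
cv2.imwrite('pics/base.png',np.hstack(tiles))
E
```

```text
[ 75.84510918 261.58259879]
[278.73650895 381.59890165]
```

View pics/base.png

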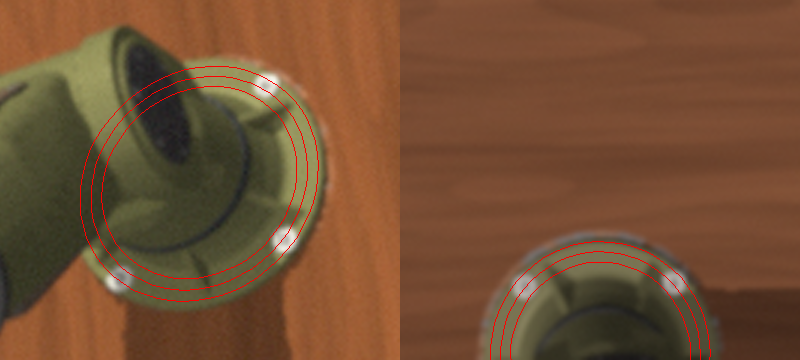

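```bash
python3 - <<'E'
from h import *
from plant import get_state
from scipy.spatial.transform import Rotation as Ro
s=pickle.load(open('scene4.pkl','rb'));t=pickle.load(open('top4.pkl','rb'))
st=get_state();R=Ro.from_quat(st['tcp_rot']);p=st['tool_pos']
for a,b,n in(((235+27.0-.5,195+20.5-.5),(250+26.5-.5,180+22.8-.5),'cornerL'),((235+23.2-.5,195+27-.5),(250+32-.5,180+27-.5),'cornerR')):
    P,e=tri(s,a,t,b); print(n,P.round(4),'gap %.4f'%e,'tool frame',R.inv().apply(P-p).round(4))
E
```

```text
cornerL [ 0.5364 -0.0027  0.062 ] gap 0.0032 tool frame [-0.0102  0.0008 -0.0315]
cornerR [ 0.5225 -0.0187  0.0637] gap 0.0016 tool frame [ 0.011  -0.0015 -0.0303]
```

```bash
cat >> plan.py <<'E'
DT=.029
def TT(lx,ly,z,yaw,pit):
    d=pose(yaw,pit).as_matrix()[:,2]; q=np.r_[M+LX*lx/1000+LY*ly/1000,z]+DT*d*[1,1,0]; return (tuple(q.round(4)),yaw,pit)
E
python3 - <<'E'
from plan import *
w=[TT(-6,74,.06,-44,5),TT(-3,70,.06,-44,5),TT(1,66,.06,-44,5),TT(4,62,.06,-44,5),TT(7,58,.06,-44,5)]
q=track2(w+[TT(7,58,z,-44,5) for z in(.1,.13,.16,.19,.21,.23)]);rows2(w)
E
```

```text
[-0.48  1.28 -0.42  2.4   1.6   1.94 -0.46] err 0.0000 0.000 dq 0.03 W [0.28 0.24 0.09]
[-0.47  1.28 -0.41  2.4   1.61  1.94 -0.46] err 0.0000 0.000 dq 0.01 W [0.28 0.23 0.09]
[-0.46  1.28 -0.41  2.4   1.63  1.94 -0.45] err 0.0000 0.000 dq 0.02 W [0.28 0.23 0.09]
[-0.45  1.28 -0.4   2.39  1.64  1.94 -0.44] err 0.0000 0.000 dq 0.01 W [0.29 0.22 0.09]
[-0.44  1.28 -0.39  2.39  1.66  1.94 -0.43] err 0.0000 0.000 dq 0.01 W [0.29 0.22 0.09]
[-0.43  1.19 -0.42  2.43  1.64  1.92 -0.38] err 0.0000 0.000 dq 0.09 W [0.29 0.22 0.13]
[-0.43  1.11 -0.43  2.45  1.62  1.91 -0.33] err 0.0000 0.000 dq 0.07 W [0.29 0.22 0.16]
[-0.42  1.04 -0.45  2.46  1.62  1.9  -0.27] err 0.0000 0.000 dq 0.08 W [0.29 0.22 0.19]
[-0.41  0.96 -0.47  2.47  1.61  1.88 -0.2 ] err 0.0000 0.000 dq 0.08 W [0.29 0.22 0.22]
[-0.41  0.91 -0.48  2.47  1.61  1.87 -0.15] err 0.0000 0.000 dq 0.05 W [0.29 0.22 0.24]
[-0.4   0.85 -0.49  2.47  1.6   1.85 -0.1 ] err 0.0000 0.000 dq 0.05 W [0.29 0.22 0.26]
[-0.01, -0.01, -0.02] [-0.09, -0.03, 0.43]
[-0.01, -0.01, -0.02] [-0.07, -0.07, 0.93]
[-0.01, -0.01, -0.02] [-0.13, -0.12, 1.48]
[-0.01, -0.01, -0.02] [-0.1, -0.16, 1.98]
[-0.01, -0.01, -0.02] [-0.08, -0.2, 2.49]
```

>>> play_rows(targets=[[[0,0,0],[0,0,0.5],0],[[0,0,0],[0,-0.1,1],0],[[0,0,0],[-0.1,-0.1,1.5],0],[[0,0,0],[-0.1,-0.2,2],0],[[0,0,0],[-0.1,-0.2,2.5],0]])

```text
t: 6.33
tool_pos: [0.5707, -0.0494, 0.0602]
tcp_rot: [-0.277, 0.681, -0.622, 0.269]
force: [-0.1, 0.2, 0.3]
width: 0.0002
```

```bash
python3 st.py; python3 look.py 5
```

```text
t 6.33 q [-0.436  1.278 -0.394  2.384  1.65   1.938 -0.449] p [ 0.571 -0.049  0.06 ] F [-0.106  0.161  0.339] yaw -44.5 pit 4.7 roll -0.996
```

View pics/scene5.png

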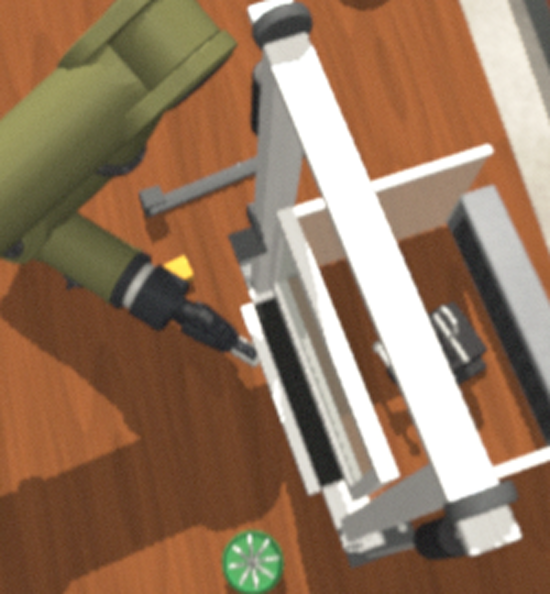

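View pics/top5.png

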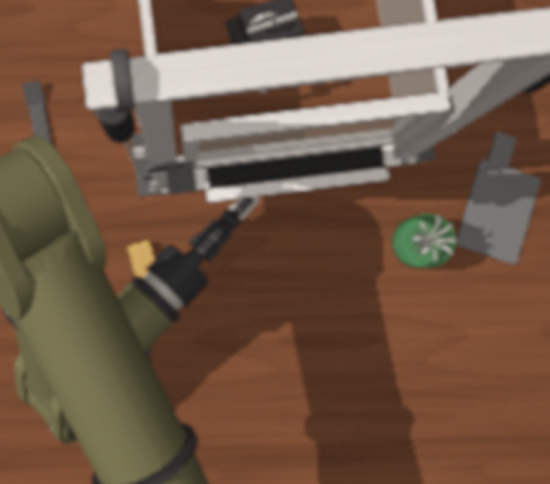

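>>> play_rows(targets=[[[0,0,0],[0,0,0.5],0],[[0,0,0],[0,-0.1,1],0],[[0,0,0],[0,-0.1,1.4],0]])

```text
t: 6.68
tool_pos: [0.5809, -0.0602, 0.0603]
tcp_rot: [-0.277, 0.681, -0.622, 0.269]
force: [-0.2, -0.6, 0.1]
width: -0.0001
```

```bash
python3 st.py; python3 look.py 6; python3 - <<'E'
import cv2,pickle
a=pickle.load(open('scene6.pkl','rb'))['img'][170:240,230:300,::-1];b=pickle.load(open('top6.pkl','rb'))['img'][170:240,240:310,::-1]
import numpy as np
cv2.imwrite('pics/tip6.png',cv2.resize(np.hstack([a,b]),None,fx=5.5,fy=5.5,interpolation=cv2.INTER_CUBIC))
E
```

```text
t 6.68 q [-0.408  1.272 -0.377  2.378  1.691  1.935 -0.427] p [ 0.581 -0.06   0.06 ] F [-0.229 -0.641  0.137] yaw -44.5 pit 4.6 roll -0.997
```

View pics/tip6.png

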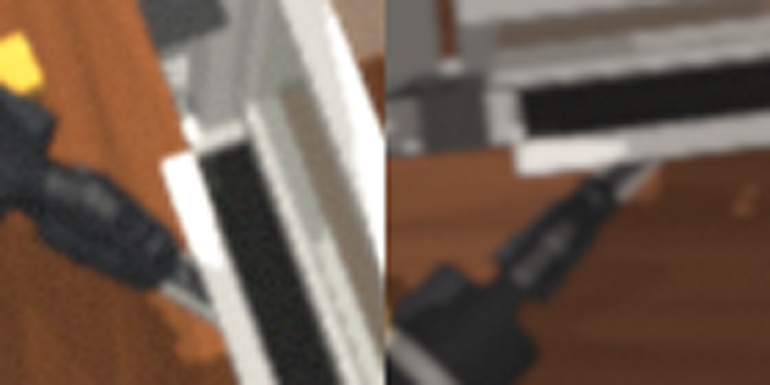

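>>> play_rows(targets=[[[0,0,0],[0,0,-0.3],0],[[0,0,0],[0,-0.2,-0.5],0],[[0,0,0],[0,-0.4,-0.55],0],[[0,0,0],[0,-0.6,-0.55],0],[[0,0,0],[0,-0.8,-0.57],0]])

```text
t: 7.2
tool_pos: [0.577, -0.0568, 0.069]
tcp_rot: [-0.277, 0.681, -0.623, 0.269]
force: [0.0, 0.5, 0.3]
width: -0.0
```

```bash
python3 st.py; python3 - <<'E'
from plan import *
s=get_state();R=Ro.from_quat(s['tcp_rot']).as_matrix();print(R[2])
E
```

```text
t 7.20 q [-0.417  1.255 -0.387  2.389  1.672  1.933 -0.426] p [ 0.577 -0.057  0.069] F [0.037 0.537 0.288] yaw -44.5 pit 4.6 roll -0.997
[-0.02 -1.   -0.08]
```

>>> play_rows(targets=[[[0,0,0],[0,-0.2,-0.02],0],[[0,0,0],[0,-0.4,-0.03],0],[[0,0,0],[0,-0.6,-0.05],0]])

```text
t: 7.45
tool_pos: [0.5769, -0.0569, 0.0753]
tcp_rot: [-0.277, 0.681, -0.623, 0.269]
force: [-0.6, -0.7, 0.6]
width: -0.0002
```

>>> play_rows(targets=[[[0,0,0],[0,-0.2,-0.02],0],[[0,0,0],[0,-0.4,-0.03],0]])

```text
t: 7.62
tool_pos: [0.5768, -0.0569, 0.0788]
tcp_rot: [-0.277, 0.681, -0.622, 0.269]
force: [1.6, -0.1, -3.6]
width: -0.0005
```

>>> play_rows(targets=[[[0,0,0],[0,-0.2,-0.02],0],[[0,0,0],[0,-0.4,-0.03],0]])

```text
t: 7.78
tool_pos: [0.5768, -0.0569, 0.0825]
tcp_rot: [-0.277, 0.682, -0.622, 0.268]
force: [1.0, 0.6, -3.6]
width: -0.0002
```

>>> play_rows(targets=[[[0,0,0],[0,-0.3,-0.02],0],[[0,0,0],[0,-0.6,-0.05],0],[[0,0,0],[0,-0.9,-0.07],0],[[0,0,0],[0,-1.2,-0.1],0],[[0,0,0],[0,-1.5,-0.12],0]])

```text
t: 8.2
tool_pos: [0.5767, -0.057, 0.0978]
tcp_rot: [-0.277, 0.682, -0.621, 0.269]
force: [1.5, 1.2, -4.6]
width: 0.0001
```

```bash
python3 st.py; python3 look.py 7; python3 - <<'E'
import cv2,pickle
a=pickle.load(open('scene7.pkl','rb'))['img'][150:240,220:300,::-1];b=pickle.load(open('top7.pkl','rb'))['img'][160:250,230:310,::-1]
import numpy as np
cv2.imwrite('pics/tip7.png',cv2.resize(np.hstack([a,b]),None,fx=5,fy=5,interpolation=cv2.INTER_CUBIC))
E
```

```text
t 8.20 q [-0.413  1.188 -0.404  2.416  1.66   1.921 -0.388] p [ 0.577 -0.057  0.098] F [ 1.474  1.207 -4.616] yaw -44.5 pit 4.8 roll -0.996
```

View pics/tip7.png

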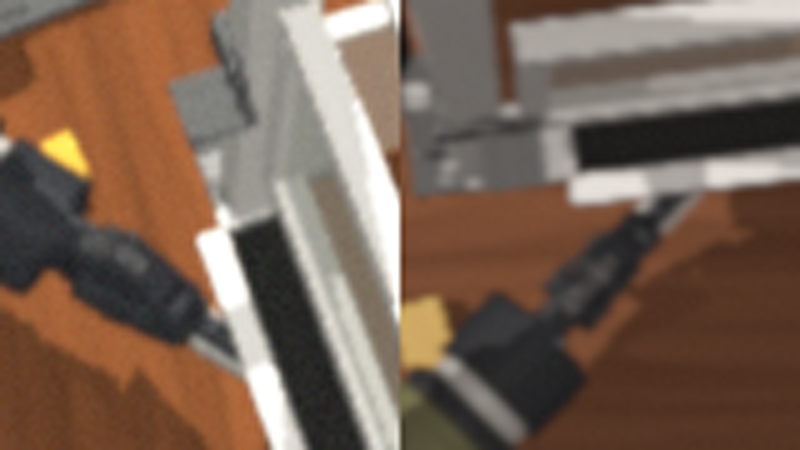

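>>> play_rows(targets=[[[0,0,0],[0,-0.4,-0.03],0],[[0,0,0],[0,-0.8,-0.06],0],[[0,0,0],[0,-1.2,-0.1],0],[[0,0,0],[0,-1.6,-0.13],0],[[0,0,0],[0,-2,-0.16],0]])

```text
t: 8.72
tool_pos: [0.5764, -0.0573, 0.1189]
tcp_rot: [-0.277, 0.682, -0.622, 0.269]
force: [0.8, 2.2, -4.3]
width: -0.0002
```

>>> play_rows(targets=[[[0,0,0],[0,-0.4,-0.03],0],[[0,0,0],[0,-0.8,-0.06],0],[[0,0,0],[0,-1.2,-0.1],0],[[0,0,0],[0,-1.6,-0.13],0],[[0,0,0],[0,-2,-0.16],0]])

```text
t: 9.13
tool_pos: [0.5761, -0.0576, 0.1393]
tcp_rot: [-0.277, 0.682, -0.622, 0.269]
force: [0.6, 1.4, -4.6]
width: 0.0
```

>>> play_rows(targets=[[[0,0,0],[0,-0.4,-0.03],0],[[0,0,0],[0,-0.8,-0.06],0],[[0,0,0],[0,-1.2,-0.1],0],[[0,0,0],[0,-1.6,-0.13],0],[[0,0,0],[0,-2,-0.16],0]])

```text
t: 9.55
tool_pos: [0.5758, -0.058, 0.1598]
tcp_rot: [-0.277, 0.682, -0.622, 0.269]
force: [1.0, 2.4, -4.7]
width: -0.0001
```

>>> play_rows(targets=[[[0,0,0],[0,-0.3,-0.03],0],[[0,0,0],[0,-0.6,-0.05],0],[[0,0,0],[0,-0.9,-0.07],0],[[0,0,0],[0,-1.2,-0.1],0],[[0,0,0],[0,-1.4,-0.11],0]])

```text
t: 9.97
tool_pos: [0.5756, -0.0583, 0.1742]
tcp_rot: [-0.277, 0.682, -0.622, 0.269]
force: [1.0, 1.7, -3.1]
width: 0.0002
```

```bash
python3 st.py; python3 look.py 8; python3 - <<'E'
import cv2,pickle
a=pickle.load(open('scene8.pkl','rb'))['img'][150:240,220:300,::-1];b=pickle.load(open('top8.pkl','rb'))['img'][160:250,230:310,::-1]
import numpy as np
cv2.imwrite('pics/tip8.png',cv2.resize(np.hstack([a,b]),None,fx=5,fy=5,interpolation=cv2.INTER_CUBIC))
E
```

```text
t 9.97 q [-0.398  1.001 -0.447  2.461  1.635  1.886 -0.253] p [ 0.576 -0.058  0.174] F [ 1.035  1.69  -3.067] yaw -44.5 pit 4.7 roll -0.996
```

View pics/tip8.png

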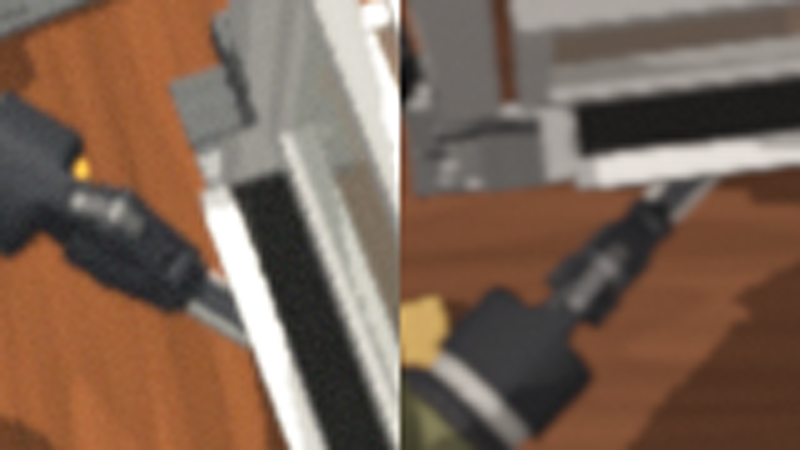

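View pics/top8.png

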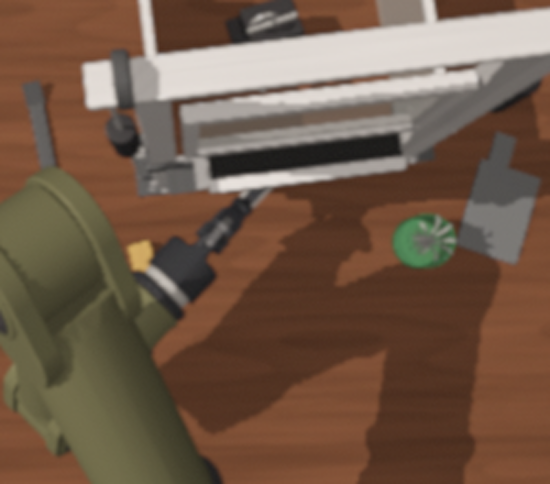

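```bash
cat > cap.py <<'E'
from plant import viewer
import pickle,sys,numpy as np
n=sys.argv[1];k=int(sys.argv[2])
for c in("scene","top"):
    D=[viewer.snapshot(c) for _ in range(k)]; d=dict(D[0]); d['img']=np.mean([x['img'].astype(float) for x in D],0); pickle.dump(d,open(f'{c}_{n}.pkl','wb'))
    print(c,np.std([x['img'].astype(float) for x in D],0).mean())
E
python3 cap.py A 4; python3 - <<'E'
from h import *
np.set_printoptions(linewidth=250)
s=pickle.load(open('scene_A.pkl','rb'))['img'].mean(2)
print('scene rows158-192 cols250-276'); print(np.c_[np.arange(158,192),s[158:192,250:276].round().astype(int)])
E
```

```text
scene 1.433297687435599
top 0.4024172084013364
scene rows158-192 cols250-276
[[158 112 110 111 109 107 106 107 108 109 109 104  96  78  77 109 120 115 128 133 137 148 149 149 151 149 141]
 [159 111 111 112 109 106 105 107 107 106 109 106  99  84  69  89 109 106 124 135 139 147 149 151 149 148 139]
 [160 112 111 111 110 106 106 107 107 108 108 107 102  92  70  71  89  93 112 129 142 149 150 149 152 148 139]
 [161 111 112 113 111 108 105 106 109 108 109 108 104  97  79  66  72  81  98 124 142 149 151 151 151 146 138]
 [162 113 110 111 110 108 104 104 106 108 109 108 106 104  96  79  70  76  85 113 139 148 152 152 151 147 139]
 [163 110 110 112 112 109 105 105 106 109 112 115 115 115 114 102  77  76  85 109 140 151 152 151 151 145 139]
 [164 110 112 110 113 111 107 106 112 115 119 123 123 125 124 114  82  73  81 104 137 150 151 152 152 144 139]
 [165 111 110 111 114 115 116 115 121 125 126 127 126 124 126 118  83  66  77  92 124 145 151 152 150 143 138]
 [166 110 110 112 115 122 126 125 126 126 126 125 127 125 124 118  91  71  73  83 112 141 151 153 150 141 136]
 [167 110 110 108 110 12
[... 2051 characters left out ...]
 134 121 110  98  81  67  57  48]
 [186 105 106 105 105 104 105 104 104 110 115 127 144 160 170 157 140 130 114  99  81  68  57  46  42  40  38]
 [187 103 105 105 104 103 104 106 105 108 116 131 149 174 200 192 155 110  75  59  50  41  38  38  37  37  38]
 [188 102 102 105 104 104 104 106 105 109 123 157 186 198 215 214 182 112  56  43  40  38  37  37  38  37  39]
 [189 101 103 104 106 105 105 105 106 108 123 166 206 213 216 218 202 145  77  48  48  39  36  37  39  37  38]
 [190  97 104 103 104 105 106 106 107 103 116 158 208 218 217 223 232 212 124  59  52  42  37  38  39  38  38]
 [191  87  99 103 105 104 107 106 105 105 111 151 214 233 236 245 253 251 176  73  53  41  38  38  39  37  37]]
```

```bash
cat > m1.py <<'E'
from h import *
import sys
np.set_printoptions(precision=2,suppress=True)
n,lipz=sys.argv[1],float(sys.argv[2])   # lip mid height
s=pickle.load(open(f'scene_{n}.pkl','rb'));t=pickle.load(open(f'top_{n}.pkl','rb'))
S=s['img'][:,:,0]-s['img'][:,:,2];Tt=t['img'][:,:,0]-t['img'][:,:,2]
LY=np.array([-.1054,.9944,0]);LX=np.array([.9944,.1054,0]);M=np.array([.54835,-.0872,0])
def lipedge(cam,img,z,yy,half=2.5):
    # predicted silhouette edge: iterate from given lip frame
    P=[M+LY*y/1000+np.array([0,0,z]) for y in yy]; u=proj(cam,np.array(P)); return edgeline(img,u[0],u[1],half=half,n=30,lo=0,hi=1)
out={}
e=lipedge(s,S,lipz-.005,(112,72)); print('scene lip front (left part)',e[0],e[1],'res %.3f'%e[2])
ls=e
# plane: fix horizontal direction LY; lip points at z=lipz-5mm
def xoff(cam,uv,z):
    P=plane(cam,uv,z)-M; return P@LX*1000,P@LY*1000
for k in(-12,0,12):
    q=e[0]+k*e[1]; print('  lip x,y at z',np.array(xoff(s,q,lipz-.005)))
mf=edgeline(S,(253.6,166.5),(257.2,176.5),half=2.5,n=25,lo=.1,hi=.9); print('scene mark front',mf[0],mf[1],'res %.3f'%mf[2])
for z in(.2,.21,.22,.23,.24,.25): print(z,[np.array(xoff(s,mf[0]+k*mf[1],z)) for k in(-4,0,4)])
E
python3 m1.py A .187
```

```text
scene lip front (left part) [263.32 200.48] [0.38 0.92] res 0.090
  lip x,y at z [  2.48 122.94]
  lip x,y at z [ 3.67 91.31]
  lip x,y at z [ 4.84 60.2 ]
scene mark front [255.  172.1] [0.35 0.94] res 0.067
0.2 [array([  6.62, 175.  ]), array([  6.66, 164.23]), array([  6.69, 153.52])]
0.21 [array([  5.42, 171.45]), array([  5.45, 160.78]), array([  5.48, 150.18])]
0.22 [array([  4.21, 167.89]), array([  4.24, 157.34]), array([  4.27, 146.84])]
0.23 [array([  3.01, 164.34]), array([  3.04, 153.89]), array([  3.07, 143.5 ])]
0.24 [array([  1.8 , 160.79]), array([  1.83, 150.45]), array([  1.86, 140.16])]
0.25 [array([  0.6 , 157.24]), array([  0.63, 147.  ]), array([  0.66, 136.82])]
```

```bash
python3 - <<'E'
from h import *
np.set_printoptions(precision=2,suppress=True)
LY=np.array([-.1054,.9944,0]);LX=np.array([.9944,.1054,0]);M=np.array([.54835,-.0872,0])
def run(f,z,cams=('scene','top')):
    for c in cams:
        d=pickle.load(open(f.format(c),'rb')); im=d['img'].astype(float)
        for ch,nm in((im[:,:,0]-im[:,:,2],'R-B'),(im.sum(2),'sum')):
            for rng in((112,82),(30,-112)):
                u=proj(d,np.array([M+LY*y/1000+np.array([0,0,z-.005]) for y in rng]))
                e=edgeline(ch,u[0],u[1],half=3,n=40,lo=0,hi=1)
                L=np.linalg.norm(u[1]-u[0]); dd=e[1] if e[1]@(u[1]-u[0])>0 else -e[1]
                pts=[e[0]+k*dd*L/2*.9 for k in(-1,0,1)]
                X=np.array([[ (plane(d,p,z-.005)-M)@LX*1000,(plane(d,p,z-.005)-M)@LY*1000] for p in pts])
                print(f.format(c),nm,rng,X.tolist() and X.round(2).tolist(),'res %.2f'%e[2])
run('{}0.pkl',.090); run('{}_A.pkl',.187)
E
```

```text
scene0.pkl R-B (112, 82) [[2.6, 110.08], [2.92, 96.55], [3.23, 83.11]] res 0.09
scene0.pkl R-B (30, -112) [[2.35, 22.68], [2.2, -42.33], [2.05, -105.14]] res 0.13
scene0.pkl sum (112, 82) [[3.08, 110.56], [3.31, 97.02], [3.54, 83.57]] res 0.09
scene0.pkl sum (30, -112) [[3.15, 22.69], [3.75, -42.31], [4.33, -105.12]] res 0.14
top0.pkl R-B (112, 82) [[-1.39, 110.26], [-1.81, 96.78], [-2.23, 83.29]] res 0.10
top0.pkl R-B (30, -112) [[-3.48, 17.54], [-2.79, -46.23], [-2.11, -110.28]] res 0.16
top0.pkl sum (112, 82) [[-0.36, 111.57], [-0.51, 98.08], [-0.66, 84.58]] res 0.08
top0.pkl sum (30, -112) [[-0.93, 17.87], [-1.01, -45.9], [-1.1, -109.95]] res 0.11
scene_A.pkl R-B (112, 82) [[3.27, 111.67], [3.43, 98.11], [3.59, 84.66]] res 0.10
scene_A.pkl R-B (30, -112) [[1.79, 22.65], [2.29, -42.43], [2.77, -105.14]] res 0.11
scene_A.pkl sum (112, 82) [[3.49, 110.13], [3.55, 96.58], [3.62, 83.13]] res 0.08
scene_A.pkl sum (30, -112) [[3.46, 22.69], [3.85, -42.41], [4.22, -105.13]] res 0.09
top_A.pkl R-B (112, 82) [[-0.07, 112.66], [-2.46, 99.4], [-4.86, 86.13]] res 0.36
top_A.pkl R-B (30, -112) [[-2.55, 26.59], [-2.25, -37.11], [-1.96, -101.13]] res 0.14
top_A.pkl sum (112, 82) [[0.69, 109.34], [0.56, 95.84], [0.42, 82.34]] res 0.14
top_A.pkl sum (30, -112) [[-0.58, 20.77], [-0.59, -42.97], [-0.61, -107.03]] res 0.11
```

```bash
cat > m2.py <<'E'
from h import *
import sys
np.set_printoptions(precision=1,suppress=True)
n,lipz=sys.argv[1],float(sys.argv[2])
s=pickle.load(open(f'scene_{n}.pkl','rb'));t=pickle.load(open(f'top_{n}.pkl','rb'))
LY=np.array([-.1054,.9944,0]);LX=np.array([.9944,.1054,0]);M=np.array([.54835,-.0872,0])
def xy(c,uv,z): P=plane(c,uv,z)-M; return np.array([P@LX,P@LY])*1000
def end(cam,ch,z,y,xr,half=2.5):
    u=proj(cam,np.array([M+LX*x/1000+LY*y/1000+np.array([0,0,z]) for x in xr])); e=edgeline(ch,u[0],u[1],half=half,n=20,lo=0,hi=1); return e
def chs(d): im=d['img'].astype(float); return im[:,:,0]-im[:,:,2],im.sum(2)
for nm,d in(('scene',s),('top',t)):
    for k,ch in zip(('R-B','sum'),chs(d)):
        e=end(d,ch,lipz+.005,120.,(3,11)); print(nm,k,'lip left end y:',xy(d,e[0],lipz+.005),'res %.2f'%e[2])
# mark left end in scene
for k,ch in zip(('R-B','sum'),chs(s)):
    e=edgeline(ch,(255.5,165.2),(262,163.0),half=2,n=20,lo=0,hi=1)
    print('scene',k,'mark left end',e[0],e[1],'res %.2f'%e[2],{z:xy(s,e[0],z)[1].round(1) for z in(.21,.22,.23,.24,.25)})
# dark ridge right end, scene
g=gaussian_filter(s['img'].sum(2),.5); P=[]
for c in np.arange(260,267,.5):
    r=np.arange(173,181,.05); v=map_coordinates(g,[r,np.full_like(r,c)],order=3)
    r0=179-(c-258)*.38; w=abs(r-r0)<1.6; k=np.where(w)[0][v[w].argmin()]; P.append((c,r[k]))
P=np.array(P); print(P[:,1]); L=cv2.fitLine(P.astype(np.float32),cv2.DIST_HUBER,0,.01,.01).ravel(); print('ridge',L,{z:xy(s,L[2:],z)[1].round(1) for z in(.21,.22,.23,.24,.25)})
for k,ch in zip(('R-B','sum'),chs(t)):
    e=edgeline(ch,(258.6,188),(258.8,194),half=2,n=20,lo=0,hi=1); print('top',k,'mark right end',e[0],e[1],'res %.2f'%e[2],{z:xy(t,e[0],z)[1].round(1) for z in(.21,.22,.23,.24,.25)})
    e=edgeline(ch,(246.8,190),(247.0,194.5),half=2.5,n=20,lo=0,hi=1); print('top',k,'mark left end',e[0],e[1],'res %.2f'%e[2],{z:xy(t,e[0],z)[1].round(1) for z in(.21,.22,.23,.24,.25)})
E
python3 m2.py A .187; cp scene0.pkl scene_0.pkl; cp top0.pkl top_0.pkl; echo; python3 m2.py 0 .09
```

```text
scene R-B lip left end y: [  6.9 123. ] res 0.20
scene sum lip left end y: [  6.8 122.7] res 0.11
top R-B lip left end y: [  7.2 121.9] res 0.03
top sum lip left end y: [  7.  118.7] res 0.35
scene R-B mark left end [258.6 164.1] [ 0.9 -0.3] res 0.11 {0.21: np.float64(178.2), 0.22: np.float64(174.5), 0.23: np.float64(170.9), 0.24: np.float64(167.3), 0.25: np.float64(163.7)}
scene sum mark left end [259.3 163.8] [ 1.  -0.2] res 0.09 {0.21: np.float64(178.3), 0.22: np.float64(174.7), 0.23: np.float64(171.1), 0.24: np.float64(167.4), 0.25: np.float64(163.8)}
[177.8 177.6 177.4 177.2 177.1 177.  176.8 176.5 176.3 176.2 176.1 175.9
 175.8 175.3]
ridge [  0.9  -0.3 263.6 176.5] {0.21: np.float64(142.6), 0.22: np.float64(139.4), 0.23: np.float64(136.1), 0.24: np.float64(132.9), 0.25: np.float64(129.6)}
top R-B mark right end [257.9 190.7] [0.2 1. ] res 0.17 {0.21: np.float64(137.7), 0.22: np.float64(137.9), 0.23: np.float64(138.1), 0.24: np.float64(138.3), 0.25: np.float64(138.5)}
top R-B mark left end [245.6 191.8] [0.1 1. ] res 0.05 {0.21: np.float64(170.0), 0.22: np.float64(169.9), 0.23:
[... 1268 characters left out ...]
.9 190.3] [0.1 1. ] res 0.05 {0.21: np.float64(137.4), 0.22: np.float64(137.6), 0.23: np.float64(137.8), 0.24: np.float64(138.1), 0.25: np.float64(138.3)}
top R-B mark left end [245.4 192.4] [0.3 1. ] res 0.07 {0.21: np.float64(170.7), 0.22: np.float64(170.6), 0.23: np.float64(170.5), 0.24: np.float64(170.4), 0.25: np.float64(170.3)}
top sum mark right end [258.2 190.9] [0.1 1. ] res 0.07 {0.21: np.float64(136.8), 0.22: np.float64(137.0), 0.23: np.float64(137.2), 0.24: np.float64(137.5), 0.25: np.float64(137.7)}
top sum mark left end [245.5 192.8] [ 0.1 -1. ] res 0.13 {0.21: np.float64(170.6), 0.22: np.float64(170.5), 0.23: np.float64(170.4), 0.24: np.float64(170.3), 0.25: np.float64(170.2)}
```

>>> play_rows(targets=[[[0,0,0],[0,-0.4,-0.03],0],[[0,0,0],[0,-0.8,-0.06],0],[[0,0,0],[0,-1.2,-0.1],0],[[0,0,0],[0,-1.6,-0.13],0],[[0,0,0],[0,-2,-0.16],0]])

```text
t: 10.88
tool_pos: [0.5753, -0.0587, 0.1944]
tcp_rot: [-0.277, 0.682, -0.622, 0.269]
force: [1.4, 1.1, -5.8]
width: 0.0001
```

>>> play_rows(targets=[[[0,0,0],[0,-0.3,-0.03],0],[[0,0,0],[0,-0.6,-0.05],0],[[0,0,0],[0,-0.9,-0.07],0],[[0,0,0],[0,-1.1,-0.09],0],[[0,0,0],[0,-1.2,-0.1],0]])

```text
t: 11.3
tool_pos: [0.5752, -0.0588, 0.2069]
tcp_rot: [-0.277, 0.682, -0.622, 0.269]
force: [1.9, 1.2, -4.2]
width: 0.0002
```

```bash
python3 st.py; python3 cap.py B 4; python3 - <<'E'
import cv2,pickle
import numpy as np
a=pickle.load(open('scene_B.pkl','rb'))['img'][150:215,235:300,::-1];b=pickle.load(open('top_B.pkl','rb'))['img'][165:230,230:295,::-1]
cv2.imwrite('pics/tipB.png',cv2.resize(np.hstack([a,b]).astype(np.uint8),None,fx=6,fy=6,interpolation=cv2.INTER_CUBIC))
E
```

```text
t 11.30 q [-0.388  0.916 -0.466  2.468  1.629  1.866 -0.177] p [ 0.575 -0.059  0.207] F [ 1.889  1.221 -4.153] yaw -44.5 pit 4.7 roll -0.996
scene 1.4365693214222228
top 0.40263063287307777
```

View pics/tipB.png

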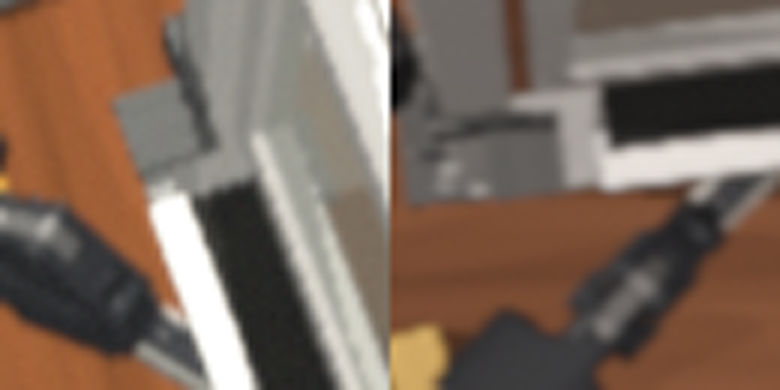

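```bash
python3 m1.py B .220; python3 m2.py B .220; python3 - <<'E'
from h import *
np.set_printoptions(linewidth=250)
s=pickle.load(open('scene_B.pkl','rb'))['img']; 
print(np.c_[np.arange(172,190),s.mean(2)[172:190,252:276].round().astype(int)])
c=s[:,:,0]-s[:,:,2];print(np.c_[np.arange(162,200),c[162:200,250:272].round().astype(int)])
E
```

```text
scene lip front (left part) [263.48 196.47] [0.38 0.93] res 0.115
  lip x,y at z [  2.61 122.8 ]
  lip x,y at z [ 3.64 92.  ]
  lip x,y at z [ 4.64 61.71]
scene mark front [254.94 171.97] [0.34 0.94] res 0.077
0.2 [array([  6.72, 175.38]), array([  6.63, 164.61]), array([  6.54, 153.89])]
0.21 [array([  5.51, 171.83]), array([  5.43, 161.16]), array([  5.34, 150.55])]
0.22 [array([  4.31, 168.27]), array([  4.22, 157.71]), array([  4.13, 147.21])]
0.23 [array([  3.1 , 164.72]), array([  3.02, 154.26]), array([  2.93, 143.86])]
0.24 [array([  1.9 , 161.16]), array([  1.81, 150.81]), array([  1.73, 140.52])]
0.25 [array([  0.69, 157.61]), array([  0.61, 147.36]), array([  0.52, 137.18])]
scene R-B lip left end y: [  6.5 121.6] res 0.25
scene sum lip left end y: [  6.7 123.5] res 0.06
top R-B lip left end y: [  6.1 122.5] res 0.06
top sum lip left end y: [  6.1 122.4] res 0.02
scene R-B mark left end [258.6 164.1] [ 0.9 -0.3] res 0.11 {0.21: np.float64(178.2), 0.22: np.float64(174.5), 0.23: np.float64(170.9), 0.24: np.float64(167.3), 0.25: np.float64(163.7)}
scene sum mark left end [258
[... 5895 characters left out ...]
1   0   0   0   0   1   9   8   4]
 [193  -5  -4  -4  -4   6  26  56  84 102 106 106 101  50   4   0   0   0   0   0   6  11   4]
 [194  -4  -4  -4  -4  -3   3  21  50  82  98 106 108  74  17   1   0   0   0   0   1  13   6]
 [195  -4  -6  -3  -3  -3  -1   2  16  46  74  97 107  91  39   2   0   0   0   0   1  10   8]
 [196  -4  -5  -3  -3  -2  -3  -4  -1  12  41  77 103 102  54   8   0   0   0   0   0   4  11]
 [197  -4  -4  -4  -4  -3  -3  -4  -4  -1  21  63  98 107  75  23   1   0   0   0   0   1  14]
 [198  -4  -4  -4  -2  -3  -3  -2  -5  -4  10  43  86 105  95  47   4   0   0   0   0   1  10]
 [199  -4  -4  -3  -4  -3  -3  -5  -5  -3   0  20  63  97 102  65  13   0   0   0   0   0   3]]
```

```bash
cat > m3.py <<'E'
from h import *
import sys
np.set_printoptions(precision=2,suppress=True,linewidth=200)
n=sys.argv[1]
LYy=np.array([-.1054,.9944,0]);LX=np.array([.9944,.1054,0]);M=np.array([.54835,-.0872,0])
t=pickle.load(open(f'top_{n}.pkl','rb'));im=t['img']
def half(prof):  # subpixel half-level crossing from object (small idx) to wood
    a=prof[:3].mean();b=prof[-3:].mean();h=(a+b)/2
    k=np.where((prof[:-1]-h)*(prof[1:]-h)<=0)[0][0]; return k+(h-prof[k])/(prof[k+1]-prof[k])
for nm,ch in(('R-B',im[:,:,0]-im[:,:,2]),('R',im[:,:,0]),('B',im[:,:,2])):
    o=[]
    for c in range(247,284):
        try:o.append((c,round(191+half(ch[191:204,c]),2)))
        except Exception as e:o.append((c,None))
    print(nm,o)
E
python3 m3.py B; python3 m3.py 0 | head -1
```

```text
R-B [(247, np.float64(197.82)), (248, np.float64(197.93)), (249, np.float64(197.86)), (250, np.float64(197.72)), (251, np.float64(197.56)), (252, np.float64(197.44)), (253, np.float64(197.34)), (254, np.float64(197.24)), (255, np.float64(197.14)), (256, np.float64(197.09)), (257, np.float64(196.95)), (258, np.float64(196.8)), (259, np.float64(196.66)), (260, np.float64(196.56)), (261, np.float64(196.49)), (262, np.float64(196.38)), (263, np.float64(196.29)), (264, np.float64(196.41)), (265, np.float64(196.67)), (266, np.float64(196.86)), (267, np.float64(196.86)), (268, np.float64(196.75)), (269, np.float64(196.6)), (270, np.float64(196.43)), (271, np.float64(196.27)), (272, np.float64(196.21)), (273, np.float64(196.19)), (274, np.float64(196.07)), (275, np.float64(195.61)), (276, np.float64(194.82)), (277, np.float64(201.23)), (278, np.float64(200.0)), (279, np.float64(199.34)), (280, np.float64(198.96)), (281, np.float64(198.76)), (282, np.float64(198.21)), (283, np.float64(197.47))]
R [(247, np.float64(197.53)), (248, np.float64(197.94)), (249, np.float64(197.94)), (250, np.float6
[... 2355 characters left out ...]
9.3)), (264, np.float64(200.86)), (265, np.float64(201.17)), (266, np.float64(201.2)), (267, np.float64(201.16)), (268, np.float64(201.13)), (269, np.float64(201.11)), (270, np.float64(200.91)), (271, np.float64(200.75)), (272, np.float64(200.58)), (273, np.float64(200.52)), (274, np.float64(200.49)), (275, np.float64(200.47)), (276, np.float64(200.4)), (277, np.float64(200.35)), (278, np.float64(200.22)), (279, np.float64(200.02)), (280, np.float64(199.78)), (281, np.float64(199.67)), (282, np.float64(199.67)), (283, np.float64(199.57))]m3.py:9: RuntimeWarning: overflow encountered in scalar subtract
  k=np.where((prof[:-1]-h)*(prof[1:]-h)<=0)[0][0]; return k+(h-prof[k])/(prof[k+1]-prof[k])
```

```bash
python3 - <<'E'
from h import *
LY=np.array([-.1054,.9944,0]);LX=np.array([.9944,.1054,0]);M=np.array([.54835,-.0872,0])
def xy(c,uv,z): P=plane(c,uv,z)-M; return np.array([P@LX,P@LY])*1000
def half(p):
    a=p[:8].mean();b=p[-8:].mean();h=(a+b)/2; k=np.where((p[:-1]-h)*(p[1:]-h)<=0)[0]
    return None if len(k)!=1 else k[0]+(h-p[k[0]])/(p[k[0]+1]-p[k[0]])
for n,z in(('0',.09),('A',.187),('B',.22)):
    for c in('scene','top'):
        d=pickle.load(open(f'{c}_{n}.pkl','rb'));im=d['img'].astype(float)
        for side in(1,-1):
            for nm,ch in(('sum',im.sum(2)),('R-B',im[:,:,0]-im[:,:,2])):
                res=[]
                for x in np.arange(2,13,1.):
                    zz=z+.005
                    ys=np.arange(112,133,.25) if side>0 else -np.arange(112,133,.25)
                    u=proj(d,np.array([M+LX*x/1000+LY*y/1000+np.array([0,0,zz]) for y in ys]))
                    v=map_coordinates(ch,[u[:,1],u[:,0]],order=1); k=half(v)
                    if k is not None: res.append(ys[0]+side*k*.25)
                print(n,c,'L' if side>0 else 'R',nm,np.round(res,1))
E
```

```text
0 scene L sum [121.9 122.2 122.6 123.  123.2 123.4 123.5 123.6 123.7 123.7 123.7]
0 scene L R-B [121.6 122.  122.5 123.  123.2 123.6 123.6 123.6 123.5 123.4 123.4]
0 scene R sum [-120.9 -121.1 -121.1 -121.1 -121.2 -121.  -120.8 -120.7 -120.7 -120.7
 -120.7]
0 scene R R-B [-121.3 -121.6 -121.8 -122.3 -122.4 -122.3 -122.3 -122.3 -122.3 -122.4
 -122.5]
0 top L sum [121.9 122.2 122.4 122.3 122.3 122.3 122.2 122.2 122.2 122.1 122.2]
0 top L R-B [123.5 123.9 124.2 124.3 124.3 124.4 124.3 124.3 124.3 124.3 124. ]
0 top R sum [-122.1 -122.  -122.1 -122.2 -122.1 -122.  -122.  -121.8 -121.6 -121.4
 -121.1]
0 top R R-B [-123.5 -123.6 -123.8 -124.  -123.8 -123.6 -123.5 -123.3 -123.  -122.5
 -122.2]
A scene L sum [118.9 119.7 120.2 120.3 121.  121.3 121.5 121.2 120.7 120.2 120.1]
A scene L R-B [120.8 121.2 121.7 122.1 122.6 122.7 123.  123.  123.2 124.3]
A scene R sum [-120.2 -120.4 -120.3 -120.3 -120.3 -120.1 -119.7 -119.4 -119.1 -117.7]
A scene R R-B [-120.5 -120.9 -121.2 -121.2 -121.2 -121.1 -120.9 -120.7 -120.1 -119. ]
A top L sum [120.6 120.5 120.4 120.1 119.7 119.1 118.1 117.6 116.8 115.5]

[... 212 characters left out ...]
.2 -123.7 -122.6 -123.1]
B scene L sum [121.6 122.4 123.  123.7 124.2 125.  125.9 126.4 126.7 126.9 127. ]
B scene L R-B [121.3 122.3 122.4 123.  122.7 122.7 123.  121.9 121.4 120.9 121. ]
B scene R sum [-118.6 -118.5 -117.4 -115.5 -128.9 -126.  -121.6 -120.4 -119.6 -119.4
 -119.3]
B scene R R-B [-119.6 -119.6 -119.6 -119.3 -127.  -123.9 -121.3 -120.9 -120.4 -120. ]
B top L sum [121.8 121.9 121.4 121.4 121.2 120.8 120.8 120.9 121.  121.3 121.6]
B top L R-B [122.7 123.4 122.  129.5 126.  123.7 122.2 121.6 121. ]
B top R sum [-123.  -123.9 -124.2 -124.6 -124.9 -124.8 -124.6 -124.3 -124.  -123.6
 -123.4]
B top R R-B [-124.4 -126.6 -126.8 -123.6 -123.6 -125.3 -125.4 -125.3 -125.5 -125.5
 -125.3]
```

>>> play_rows(targets=[[[0,0,0],[0,-0.2,-0.02],0],[[0,0,0],[0,-0.4,-0.03],0],[[0,0,0],[0,-0.55,-0.05],0],[[0,0,0],[0,-0.6,-0.05],0]])

```text
t: 12.03
tool_pos: [0.575, -0.0591, 0.2129]
tcp_rot: [-0.277, 0.681, -0.622, 0.269]
force: [-0.2, 1.9, -4.4]
width: -0.0004
```

```bash
python3 st.py; python3 cap.py C 6; python3 m2.py C .226; python3 m1.py C .226; python3 - <<'E'
import cv2,pickle
import numpy as np
a=pickle.load(open('scene_C.pkl','rb'))['img'][150:215,235:300,::-1];b=pickle.load(open('top_C.pkl','rb'))['img'][165:230,230:295,::-1]
cv2.imwrite('pics/tipC.png',cv2.resize(np.hstack([a,b]).astype(np.uint8),None,fx=6,fy=6,interpolation=cv2.INTER_CUBIC))
E
```

```text
t 12.03 q [-0.386  0.9   -0.469  2.468  1.628  1.863 -0.162] p [ 0.575 -0.059  0.213] F [-0.167  1.913 -4.373] yaw -44.5 pit 4.7 roll -0.996
scene 1.5598107297044064
top 0.45025075329112696
scene R-B lip left end y: [  6.7 121.9] res 0.20
scene sum lip left end y: [  6.6 124.3] res 0.06
top R-B lip left end y: [  6.7 120.2] res 0.43
top sum lip left end y: [  7.2 122. ] res 0.12
scene R-B mark left end [258.6 164.1] [ 0.9 -0.3] res 0.12 {0.21: np.float64(178.2), 0.22: np.float64(174.6), 0.23: np.float64(170.9), 0.24: np.float64(167.3), 0.25: np.float64(163.7)}
scene sum mark left end [258.9 163.9] [ 0.9 -0.4] res 0.12 {0.21: np.float64(178.4), 0.22: np.float64(174.7), 0.23: np.float64(171.1), 0.24: np.float64(167.5), 0.25: np.float64(163.9)}
[177.8 177.6 177.3 177.2 177.1 177.  176.8 176.5 176.3 176.2 176.1 175.9
 175.7 175.2]
ridge [  0.9  -0.3 262.8 176.8] {0.21: np.float64(142.6), 0.22: np.float64(139.3), 0.23: np.float64(136.1), 0.24: np.float64(132.8), 0.25: np.float64(129.5)}
top R-B mark right end [257.8 190.5] [0.2 1. ] res 0.12 {0.21: np.float64(137.7), 0.22: np.float64(137.
[... 619 characters left out ...]
9.6)}
scene lip front (left part) [263.33 195.49] [0.37 0.93] res 0.113
  lip x,y at z [  2.53 123.49]
  lip x,y at z [ 3.43 92.82]
  lip x,y at z [ 4.3  62.66]
scene mark front [254.93 171.97] [0.33 0.94] res 0.078
0.2 [array([  6.74, 175.38]), array([  6.61, 164.61]), array([  6.48, 153.89])]
0.21 [array([  5.53, 171.83]), array([  5.41, 161.16]), array([  5.28, 150.55])]
0.22 [array([  4.33, 168.27]), array([  4.2 , 157.71]), array([  4.08, 147.2 ])]
0.23 [array([  3.12, 164.72]), array([  3.  , 154.26]), array([  2.87, 143.86])]
0.24 [array([  1.91, 161.16]), array([  1.79, 150.81]), array([  1.67, 140.52])]
0.25 [array([  0.71, 157.61]), array([  0.59, 147.36]), array([  0.46, 137.17])]
```

View pics/tipC.png

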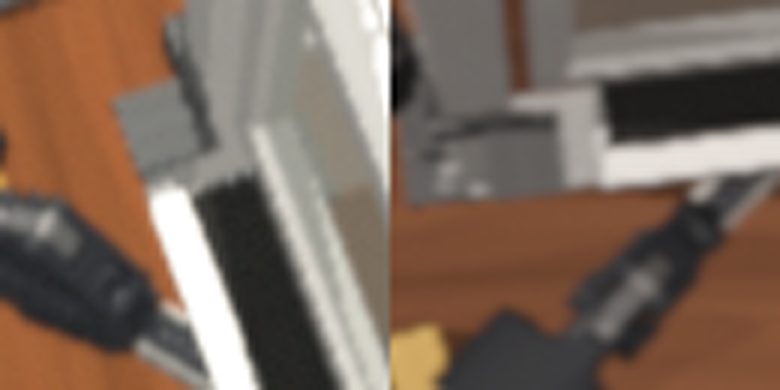

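>>> play_rows(targets=[[[0,0,0],[0,0.3,0.02],0],[[0,0,0],[0,0.7,0.05],0],[[0,0,0],[0,1,0.08],0],[[0,0,0],[0,1.2,0.1],0]])

```text
t: 12.97
tool_pos: [0.5751, -0.0593, 0.2005]
tcp_rot: [-0.277, 0.681, -0.622, 0.269]
force: [-0.1, 0.2, 0.0]
width: -0.0
```

>>> play_rows(targets=[[[0,0,0],[0,0,-0.6],0],[[0,0,0],[0,0,-1.4],0],[[0,0,0],[0,0.2,-2.4],0],[[0,0,0],[0,0.4,-3.4],0],[[0,0,0],[0,0.6,-4.5],0]])

```text
t: 13.38
tool_pos: [0.5421, -0.0268, 0.1984]
tcp_rot: [-0.276, 0.681, -0.623, 0.269]
force: [0.4, 0.2, -0.4]
width: 0.0001
```

```bash
python3 st.py; python3 look.py 9
```

```text
t 13.38 q [-0.498  0.95  -0.494  2.48   1.489  1.876 -0.263] p [ 0.542 -0.027  0.198] F [ 0.436  0.223 -0.427] yaw -44.6 pit 4.6 roll -0.997
```

View pics/scene9.png

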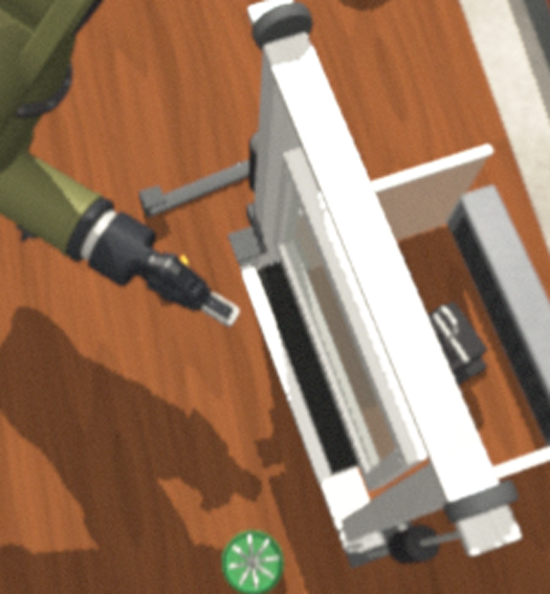

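View pics/top9.png

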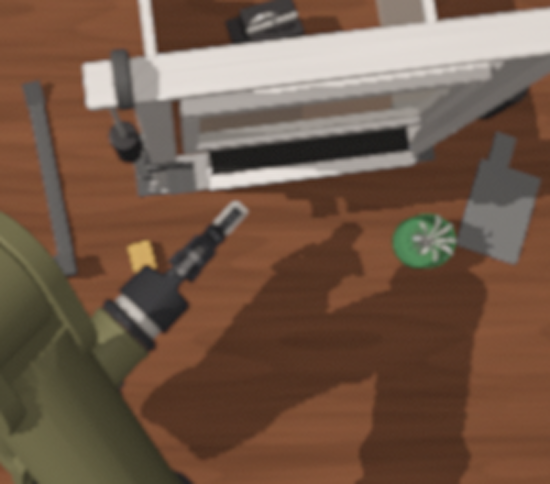

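```bash
python3 cap.py D 4; python3 m1.py D .226 | head -4;  python3 m2.py D .226 | head -4; python3 - <<'E'
import cv2,pickle,numpy as np
a=pickle.load(open('scene_C.pkl','rb'))['img'];b=pickle.load(open('scene_D.pkl','rb'))['img']
# registration of lip/rubber region between C and D
sh,r=cv2.phaseCorrelate(np.float32(a[190:260,268:310].mean(2)),np.float32(b[190:260,268:310].mean(2)),cv2.createHanningWindow((42,70),cv2.CV_32F)); print('shift C->D px',np.round(sh,3),r)
m=lambda x:(x[:,:,1]>x[:,:,0]*1.3)
d0=pickle.load(open('scene0.pkl','rb'))['img'].astype(float)
for nm,lo,hi in(('green',(40,80,40),(85,255,255)),('yellow',(18,120,120),(32,255,255))):
    for im in(d0,b):
        k=cv2.inRange(cv2.cvtColor(im.astype(np.uint8),cv2.COLOR_RGB2HSV),lo,hi); n,l,s,c=cv2.connectedComponentsWithStats(k); i=1+s[1:,4].argmax(); print(nm,c[i].round(2),s[i,4])
E
```

```text
scene 1.4845959369845378
top 0.40994727266069736
scene lip front (left part) [263.83 197.22] [0.35 0.94] res 0.096
  lip x,y at z [  3.12 118.9 ]
  lip x,y at z [ 3.1  88.26]
  lip x,y at z [ 3.09 58.14]
scene R-B lip left end y: [  6.7 121.9] res 0.19
scene sum lip left end y: [  6.6 124.3] res 0.06
top R-B lip left end y: [  7.1 123.5] res 0.10
top sum lip left end y: [  7.2 122. ] res 0.12
shift C->D px [0.522 0.069] 0.9101422368744273
green [264.15 316.13] 401
green [264.15 316.22] 404
yellow [227.91 184.26] 203
yellow [233.5 178. ] 12
```

```bash
python3 - <<'E'
import cv2,pickle,numpy as np
for c,regs in(('scene',[(230,290,285,330),(185,230,262,290),(130,190,278,310)]),('top',[(170,195,300,360),(155,190,255,300)])):
    a=pickle.load(open(f'{c}_C.pkl','rb'))['img'];b=pickle.load(open(f'{c}_D.pkl','rb'))['img']
    for r0,r1,c0,c1 in regs:
        A,B=[np.float32(x[r0:r1,c0:c1].mean(2)) for x in(a,b)]
        print(c,(r0,c0),np.round(cv2.phaseCorrelate(A,B,cv2.createHanningWindow((c1-c0,r1-r0),cv2.CV_32F)),3) if 0 else cv2.phaseCorrelate(A,B,cv2.createHanningWindow((c1-c0,r1-r0),cv2.CV_32F)),'absdiff %.2f'%abs(A-B).mean())
E
python3 look.py 10
```

```text
scene (230, 285) ((0.4477312164563223, -0.07722777892274024), 0.9572784973073889) absdiff 0.30
scene (185, 262) ((-0.09579301865566592, 0.7295680235449993), 0.6265811612870958) absdiff 2.62
scene (130, 278) ((0.027443755661627378, -0.007401105913558581), 0.9298666005333265) absdiff 0.20
top (170, 300) ((-0.12985228136808047, 0.4883625314073292), 0.9671705474853516) absdiff 0.12
top (155, 255) ((0.4694120235491894, -0.011048830646743113), 0.965669959709968) absdiff 0.27
```

>>> play_rows(targets=[[[0,0,0],[0,0.2,-1],0],[[0,0,0],[0,0.4,-2],0],[[0,0,0],[0,0.5,-3],0],[[0,0,0],[0,0.5,-3.5],0],[[0,0,0],[0,0.5,-3.5],0]])

```text
t: 14.4
tool_pos: [0.5178, -0.002, 0.196]
tcp_rot: [-0.277, 0.681, -0.622, 0.269]
force: [-0.1, 0.0, -0.1]
width: -0.0002
```

```bash
python3 st.py; python3 cap.py E 2; python3 m2.py E .226 | head -4; python3 -c "
from plant import manip
print(manip.finish_job())"
```

```text
t 14.40 q [-0.577  0.962 -0.521  2.479  1.389  1.875 -0.306] p [ 0.518 -0.002  0.196] F [-0.08   0.022 -0.113] yaw -44.5 pit 4.6 roll -0.996
scene 1.011811998155382
top 0.26558007134331596
scene R-B lip left end y: [  6.7 121.8] res 0.19
scene sum lip left end y: [  6.6 124.3] res 0.06
top R-B lip left end y: [  7. 122.] res 0.24
top sum lip left end y: [  7.2 122. ] res 0.12
the job is handed in; nothing more can be done
None
```

The window now stands with the middle of the lip about 226 mm above the bench, which is my estimate for the mark's finger. I pushed it up from below with shut fingertips (4 to 6 N at the wrist). I then lowered the hand 12 mm, drew it back about 80 mm and handed in at about 14.5 s.

**Height:** The lip's height comes from arm travel since first contact, good to about 1.5 mm. The finger's height comes from comparing its two ends in both cameras. One end gave about 224 mm and the other about 228 mm, so "level" is good to roughly 2–3 mm. I did not touch the mark to check it.

**After letting go:** The lip was at the same place in the pictures before and after I withdrew. The wrist read about 0 N and the hand was clear of everything. The jar had not moved. I could only judge the brass block, slate and nail bar by eye: they looked unmoved in the last overhead view I inspected, before the final 35 mm of the withdrawal.

**Checks that disagreed:**
- **Front edges:** Comparing the lip's and the mark's front edges did not settle the height. The scene camera gave 219 to 232 mm. The top camera pointed 10 to 25 mm higher, but there the mark's edge lies on the line of the post's foot and the bright lip blurs outward. I did not use it.
- **Mark position:** The visible blade spans about 135 to 168 mm left of the lip's middle, so 135 mm matches its inner end rather than the middle of its front edge.
- **Fingertips:** In the images the shut fingertips lie about 29 mm behind the reported tool point. I set how far they went under the lip by the images.

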